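# Close the test jig's guide arm and hold the guide rod through both bushings

## Robot

A 6-joint arm with a two-finger parallel gripper is mounted at the origin on the work surface. World frame = base frame: x ahead of the robot, y to its left, z up, the work surface at z = 0. Lengths are in m, angles in rad, forces in N, time in s.
With the tool pointing down it reaches from about 0.375 to 0.975 m from the base axis. Payload 3.8 kg.
Tool frame: the origin (TCP) lies at the very end of the fingers, on their centre line; the grasp point (between the pads) lies 19 mm behind it; z points along the fingers, x is the direction in which the jaws open and shut, and the axes are right-handed (so a half turn about z gives the same grasp; the last joint's range is limited). The gripper opens to 85 mm and grips with 20 to 120 N. Pads are 22 mm wide; open, the fingers measure 114 mm over their backs; the gripper's body (76 mm by 85 mm) begins 54 mm behind the grasp point. The pads swing forward as they close: fully open they stand 13 mm farther back than shut.
Start: joints at [1.223, 0.264, 1.604, -0, 1.274, -0.037], TCP at [0.206, 0.643, 0.191] pointing down, gripper open.
Joint ranges: [-2.63, 2.63], [-0.94, 2.18], [0.31, 2.57], [-1.31, 4.45], [0, 2.66], [-2.55, 2.55]. Speed limits (rad/s): [2.57, 2.57, 3.14, 3.14, 3.14, 3.14].

## Interface

Orientations are given as a rotation vector (axis times angle).
In Python, from plant import r gives the robot as it stands.
- The arm moves only by the tool apply_moves, never from a script. Its argument "commands" is a list of rows, each an object with "claw": the gripper command: -1 is shut, 1 is fully open, values between are in proportion; "offset": the shift along the tool's x, y, z in cm, a list of three; "rotation": the turn, a rotation vector about the tool's x, y, z in rad, a list of three. In form: [{"claw": claw, "offset": [dx, dy, dz], "rotation": [wx, wy, wz]}, ...]. A call has 1 to 8 rows; each row is the pose to reach, as a shift and turn from the pose commanded when the call began, along the tool's axes at that moment; what a row does not reach only later rows make up. A row lasts 1/10 s, in which the tool goes at most 50 mm and 8.59 degrees, less where a joint would pass 70% of its speed; a pose out of reach is approached as far as the arm can. A call with a gripper value outside its range is refused whole. The fingers move at their own pace and stop on an object; "newtons" is the grip in N (left out, the last holds). Time passes only in rows, so rows that repeat a pose let the fingers close. It gives the time, the measured TCP pose, the force and the opening at its end, in the units of the state.
- r.state(): the state, without advancing time (a new reading comes with each control period).
- r.get_image(name): name is "side" or "top"; returns a dict with "img" (400x640x3 uint8, red, green, blue), "depth" (400x640 float32, m along the optical axis (not along the pixel's ray), 0 where there is no reading), "camera_matrix" (3x3 intrinsics, pixels), "eye" and "attitude" of the camera in the world. Camera axes: x right, y down, z forward; pixel columns grow to the right and rows downward; lengths in m; the calibration is good to about 2 mm. A picture is of the moment at which its call begins.
- r.sign_off(): hands the job in, once; it reports no verdict.
The state is a dict: "clock": time; "joint_pos": joint angles; "qvel": joint speeds; "joint_efforts": joint torques, N m; "eef_pos": TCP position; "tcp_rot": TCP orientation; "wrist_force": force on the tool from outside, world axes, zero at the start; "moment": the same for the moment, N m; "finger_gap": finger opening in m.
Only numpy, scipy, OpenCV 4.12 (cv2) and the standard library are available. Lean on these libraries where they do the work, as an engineer would, in place of code of your own. Each camera call takes 0.05 s, during which the arm holds its last target.

## Task

Line up the board-test jig: first swing the orange guide arm down until it rests in its black catch; only then take the guide rod with the blue head out of the rack and thread it from above through the brass bushing in the arm and on through the brass bushing below it, until its lower end sticks out under the lower bushing but still hangs clear of the base plate, about midway between the two. Finish there with the rod still gripped and held still, spanning both bushings (do not let go: somebody else will tighten it). Leave the red-headed rod and the other things on the bench as they are.

Things in the scene. Friction and masses are not known exactly. Their poses are not given: they have to be found in the camera images.
- jig: test jig fixed to the bench: aluminium base plate 80 x 215 x 6 mm (its top is 6 mm above the bench), long side along the jig's y; origin at the centre of the underside, z up. The axis of both bushings is the jig's z axis. At y = +80 mm two blue hinge cheeks (114 mm high), at y = -88 mm the black catch post (arm rests on it at 100 mm; its two side lips reach 114 mm). The lower bushing sits on a blue bracket (30 mm wide in x, 80 mm long in y, top at 50 mm).
- guide_arm (a joint): angle of the orange guide arm, rad: 0 = level, resting in the catch; grows as its free end rises (it starts half open, 0.5 to 1.1, and cannot pass 1.3). The hinge is stiff: the arm stays where it is left, and a push of a few newtons near its free end moves it. The arm is a bar 22 mm wide, 10 mm thick, reaching 172 mm from the hinge line; when shut it points along the jig's -y and its upper face is 110 mm above the bench.
- guide_hinge (a point): middle of the hinge line of the guide arm (the line runs along the jig's x), 105 mm above the bench; axes as the jig's
- guide_push (a point): point on the upper face of the guide arm, 125 mm from the hinge line towards its free end, a good place to push it shut; moves with the arm; its z axis is normal to that face, and points up when the arm is shut
- upper_bush (a point): centre of the flared upper mouth of the brass bushing in the arm (33 mm across outside, 15 mm tall, flared mouth about 20 mm wide narrowing to a 13 mm bore); moves with the arm. With the arm shut it is 113 mm above the bench, straight above the lower bushing, and the bushing spans heights 98 to 113 mm
- lower_bush (a point): centre of the underside of the lower brass bushing, 40 mm above the bench; the bushing spans heights 40 to 55 mm, same flared mouth (upwards) and 13 mm bore, fixed to the jig
- guide_rod: loose steel guide rod, about 0.11 kg: round shaft 10 mm in diameter and 120 mm long, with a 1 mm chamfer at its foot, and on top of it a round blue head 20 mm in diameter and 40 mm tall (120 to 160 mm above the foot), by which it is gripped. Origin at the centre of the foot, z along the rod towards the head. It stands upright in a rack hole, foot 7 mm above the bench. A bump on the shaft while it is carried can swivel it in the fingers.
- spare_rod: a shorter rod with a red head (shaft 90 mm, top of its head 137 mm above the bench), otherwise alike, in the other rack hole; to be left alone
- rack: black rod rack fixed to the bench, 60 x 150 x 45 mm, origin at the centre of its underside, long side along its y; two 11 mm holes, 38 mm deep, at y = -45 and +45 mm; either rod may be in either hole
- acrylic: clear acrylic tile 80 x 80 x 8 mm lying on the bench, bystander; origin under its centre
- driver: screwdriver lying on the bench, bystander
- flux: white bottle with a red cap, 48 mm in diameter, 105 mm tall, bystander; origin under its centre
- washer: white plastic washer, 36 mm in diameter and 5 mm thick, lying on the bench, bystander
- board: small green circuit board, 50 x 30 mm and 7 mm high, lying on the bench, bystander
Not all that is in view belongs to the job. Several things have the shape of the rack; the one meant has the colours described above.

How it is judged:
On the way, in this order (a step that is already met when the one before it is completed fails the run):
1. the guide arm rests in its catch, the rod still in the rack (value of joint guide_arm below 0.05 rad and height (world z) of guide_rod below 0.03 m and horizontal distance between guide_rod and rack below 0.06 m), for 0.2 s.
2. the rod's foot is inside or below the upper bushing and above the lower one, arm shut (value of joint guide_arm below 0.05 rad and horizontal distance between guide_rod and upper_bush below 0.006 m and height (world z) of guide_rod between 0.05 and 0.106 m), for 0.05 s.
At the end, for the whole second after the job is handed in: arm shut (below 0.05 rad); rod through both bushings: foot within 6 mm of their axis, 3 mm or more below the lower bushing, 5 mm or more above the base plate, parallel to the axis within 0.09 rad; gripped by the fingers (over 1 N) and at rest (below 20 mm/s) (value of joint guide_arm below 0.05 rad and z of guide_rod in the frame of lower_bush below -0.003 m and height (world z) of guide_rod above 0.011 m and horizontal distance between guide_rod and lower_bush below 0.006 m and angle between the z axis of guide_rod and the z axis of jig, either way round below 0.09 rad and contact force between the fingers and guide_rod above 1 N and linear speed of guide_rod below 0.02 m/s); the arm keeps its last pose, push and grip.
It fails at once if the red-headed spare rod is pulled out or tipped (distance of spare_rod from where it was at the start of the episode above 0.03 m or angle between spare_rod's own z axis and vertical above 0.4 rad).
It fails at once if another thing on the bench is shoved by more than 40 mm (distance of any of acrylic, driver, flux, washer, board from where it was at the start of the episode above 0.04 m).
It also fails if it takes over 69 s, if anything falls off the work surface, if the arm or the gripper's body presses on something with over 40 N, if the wrist force passes 120 N, or if a joint passes its speed limit or range.

## Working session

There is one attempt and no reset: what is moved stays moved. The work goes in short steps, Python scripts to look and compute and a tool call to move; the robot and the scene stay as the last step left them, time stands still between calls to the robot, and variables do not carry over. Pictures are saved under pics/ and viewed, and the job is handed in when it is done.

Besides the shell and the picture viewer there is one more tool, called after ">>>" as name(argument=value, ...), one argument or row to a line, values as JSON. apply_moves: Moves the arm, as the interface text tells. Its arguments: {"type":"object","properties":{"commands":{"type":"array"},"newtons":{"type":"number"}},"required":["commands"]}

```bash
ls; mkdir -p pics
python3 - <<'E'
from plant import r
import cv2,pickle
s=r.state();print(s)
for n in("side","top"):
    d=r.get_image(n);pickle.dump(d,open(f"pics/{n}0.pkl","wb"));cv2.imwrite(f"pics/{n}0.png",d["img"][...,::-1]);print(n,d["camera_matrix"],d["eye"],d["attitude"])
E
```

```text
pics
{'clock': 0.0, 'joint_pos': array([ 1.22312329e+00,  2.64775458e-01,  1.60537613e+00,  1.92254204e-05,
        1.27367731e+00, -3.68636826e-02]), 'qvel': array([0.0008239 , 0.00149769, 0.00162511, 0.00051741, 0.00093258,
       0.00100126]), 'joint_efforts': array([-1.07764536e-03, -5.15120423e+01, -3.67316759e+01, -8.14097393e-05,
        1.29376526e-02,  8.23865093e-06]), 'eef_pos': array([0.20612906, 0.64190204, 0.19004593]), 'tcp_rot': array([ 2.53751176,  1.8501009 , -0.00292769]), 'wrist_force': array([-0.23592316, -0.2353677 , -0.30130305]), 'moment': array([-0.01305469,  0.02877277, -0.00655654]), 'finger_gap': 0.08521406854487026}
side [[380.30156688   0.         318.32675108]
 [  0.         380.30156688 206.44710847]
 [  0.           0.           1.        ]] [0.33939999 0.7659379  0.48478581] [-0.38930373  2.53857794 -1.54642565]
top [[432.31180915   0.         322.1678859 ]
 [  0.         432.31180915 198.98354317]
 [  0.           0.           1.        ]] [0.44973862 0.05480708 1.09610494] [-2.20072868  2.14695208 -0.10471471]
```

View pics/side0.png

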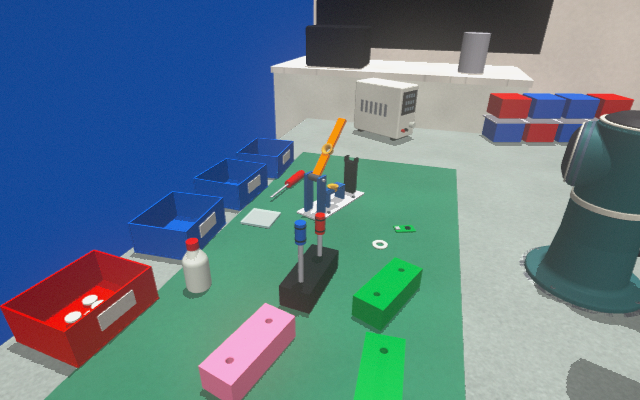

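View pics/top0.png

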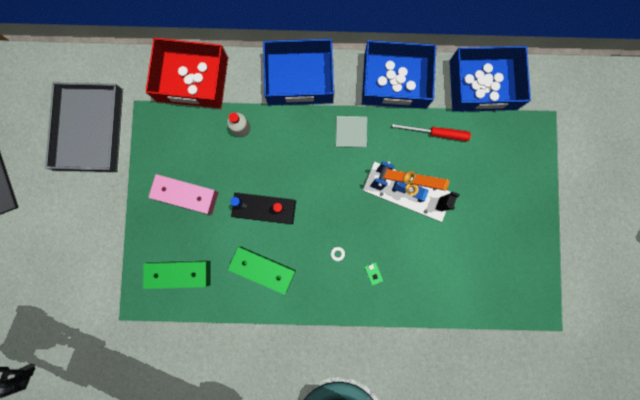

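The side view shows the blue rod head at about (300,232), the red one at (320,223), and the jig at (330,190) with its orange arm up. In the top view the blue head is at (236,202), the red one at (278,208), the black rack at (263,208) and the jig at (410,190).

```bash
cat > h.py <<'E'
import numpy as np,cv2,pickle
from scipy.spatial.transform import Rotation as R
class V:
    def __init__(s,d):
        s.d=d;s.img=d["img"];s.K=d["camera_matrix"];s.e=np.array(d["eye"]);s.A=R.from_rotvec(d["attitude"]).as_matrix()
        s.hsv=cv2.cvtColor(s.img,cv2.COLOR_RGB2HSV)
    def ray(s,uv):
        uv=np.atleast_2d(uv).astype(float);c=np.c_[uv,np.ones(len(uv))]@np.linalg.inv(s.K).T
        return c@s.A.T
    def plane(s,uv,z):
        q=s.ray(uv);return s.e+q*((z-s.e[2])/q[:,2])[:,None]
    def cloud(s,m):
        v,u=np.nonzero(m&(s.d["depth"]>0));uv=np.c_[u,v]
        return s.e+s.ray(uv)*s.d["depth"][v,u][:,None]
    def proj(s,p):
        c=(np.atleast_2d(p)-s.e)@s.A;q=c@s.K.T;return q[:,:2]/q[:,2:]
    def mask(s,lo,hi,box=None):
        m=cv2.inRange(s.hsv,np.array(lo),np.array(hi))>0
        if box:
            k=np.zeros_like(m);k[box[1]:box[3],box[0]:box[2]]=1;m&=k
        return m
E
python3 - <<'E'
from h import *
T=V(pickle.load(open("pics/top0.pkl","rb")));S=V(pickle.load(open("pics/side0.pkl","rb")))
cv2.imwrite("pics/a.png",np.hstack([cv2.resize(T.img[150:230,355:475,::-1],(400*3//2,400),interpolation=2)]))
cv2.imwrite("pics/b.png",cv2.resize(S.img[110:310,260:380,::-1],(360,600),interpolation=2))
# orange arm
for n,v,b in(("T",T,(360,160,470,215)),("S",S,(300,110,360,190))):
    m=v.mask((8,170,120),(19,255,255),b);p=v.cloud(m);print(n,"orange",m.sum(),p.min(0),p.max(0))
    c=p.mean(0);w=np.linalg.svd(p-c,full_matrices=False);print(c,w[2][0],np.arctan2(abs(w[2][0][2]),np.hypot(*w[2][0][:2])),w[1])
for n,v,b,rb in(("T",T,(225,190,250,215),(268,195,290,220)),("S",S,(285,215,310,250),(310,205,330,236))):
    for k,lo,hi,bb in(("blue",(100,130,60),(125,255,255),b),("red",(0,150,60),(5,255,255),rb)):
        m=v.mask(lo,hi,bb);p=v.cloud(m);y,x=np.nonzero(m);print(n,k,m.sum(),"px",x.mean(),y.mean(),x.min(),x.max(),y.min(),y.max(),p.min(0),p.max(0),np.median(p,0))
# rack top
for n,v,b in(("T",T,(225,185,305,230)),("S",S,(270,240,350,315))):
    m=v.mask((0,0,0),(180,255,70),b)&True;p=v.cloud(m);q=p[abs(p[:,2]-.045)<.006];print(n,"rack",m.sum(),len(q))
    print(cv2.minAreaRect(q[:,:2].astype(np.float32)*1000))
# base plate white
m=T.mask((0,0,170),(180,50,255),(355,155,455,225));p=T.cloud(m);q=p[abs(p[:,2]-.006)<.006];print("plate",m.sum(),len(q),cv2.minAreaRect(q[:,:2].astype(np.float32)*1000))
m=S.mask((0,0,150),(180,60,255),(295,180,370,222));p=S.cloud(m);q=p[abs(p[:,2]-.006)<.006];print("plateS",m.sum(),len(q),cv2.minAreaRect(q[:,:2].astype(np.float32)*1000))
E
```

```text
T orange 619 [ 0.55779868 -0.19914664  0.04743575] [ 0.61523257 -0.08674373  0.2372603 ]
[ 0.5840121  -0.14673442  0.17562822] [ 0.20252208  0.53526986 -0.82004328] 0.961486643462044 [1.28127856 0.44746143 0.16060956]
S orange 393 [ 0.55866586 -0.19718321  0.11308403] [ 0.61317368 -0.08775823  0.23490231]
[ 0.58428414 -0.14040167  0.17340672] [ 0.23128592  0.62616232 -0.74459893] 0.8399338034299676 [1.00748791 0.13210684 0.03267252]
T blue 86 px 234.80232558139534 200.96511627906978 230 240 196 206 [ 0.52001704  0.23264614 -0.00318243] [0.55146265 0.28889898 0.16930779] [0.52934605 0.242779   0.16569058]
T red 83 px 277.33734939759034 207.02409638554218 273 282 202 212 [0.51155989 0.14322775 0.04090849] [0.53920659 0.17382194 0.1405383 ] [0.52040012 0.15404737 0.13557166]
S blue 226 px 299.89823008849555 231.3716814159292 295 305 220 244 [ 0.51810355 -0.04315293  0.00064721] [0.63966641 0.25433997 0.16803658] [0.5257533  0.24995747 0.1522454 ]
S red 146 px 319.43150684931504 222.78082191780823 315 324 213 234 [0.51091465 0.1459198  0.09777015] [0.52781835 0.16539771 0.13819509] [0.51807269 0.16091826 0.12178196]
T rack 1378 1248
((524.5081787109375, 197.8990478515625), (150.24758911132812, 57.496986389160156), 84.6533203125)
S rack 2264 1378
((523.4642333984375, 199.04238891601562), (151.2816162109375, 60.559024810791016), 84.66085815429688)
plate 1285 1232 ((578.4342041015625, -162.80667114257812), (215.28602600097656, 80.2545394897461), 69.38565063476562)
plateS 543 519 ((579.7926025390625, -162.13475036621094), (216.9188995361328, 88.05687713623047), 68.95979309082031)
```

View pics/a.png

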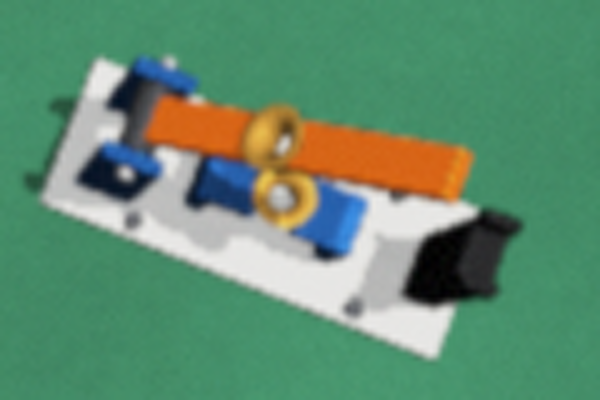

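View pics/b.png

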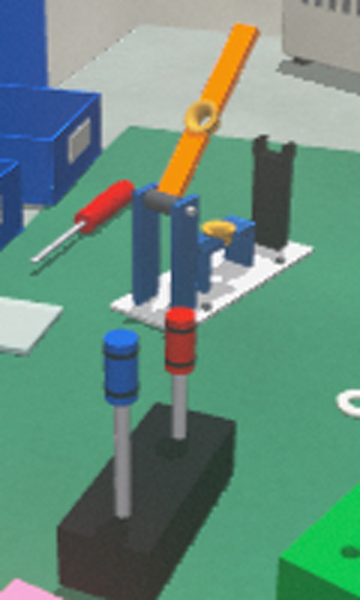

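```bash
cat >> h.py <<'E'
def go(s,p,ang):
    """offset(cm), rotation(rad) from state s to TCP p, tool pointing down with tool x at world azimuth ang"""
    M=R.from_rotvec(s["tcp_rot"]);
    c,n=np.cos(ang),np.sin(ang);G=R.from_matrix(np.array([[c,n,0],[n,-c,0],[0,0,-1.]]))
    return np.round(M.inv().apply(np.array(p)-s["eef_pos"])*100,2),np.round((M.inv()*G).as_rotvec(),3)
JO=np.array([.5785,-.1627]);JY=np.array([np.cos(np.radians(69.4)),np.sin(np.radians(69.4))])
def pt(d,z): # point d m from the hinge towards free end
    return np.r_[JO+(.080-d)*JY,z]
E
python3 - <<'E'
from plant import r
from h import *
s=r.state()
T=V(pickle.load(open("pics/top0.pkl","rb")))
print("proj jig mouth",T.proj([*JO,.055]),"expect ~412,189.6")
print(pt(.0754,.30)); print(go(s,pt(.0754,.30),np.radians(69.4-90)))
E
```

```text
proj jig mouth [[411.7688185  188.78176978]] expect ~412,189.6
[ 0.58011847 -0.15839413  0.3       ]
(array([-64.79,  60.08, -10.86]), array([0.002, 0.002, 1.62 ]))
```

>>> apply_moves(
  commands=[
    {"claw": -1, "offset": [0, 0, -11], "rotation": [0, 0, 0]},
    {"claw": -1, "offset": [0, 0, -11], "rotation": [0, 0, 0]},
    {"claw": -1, "offset": [-65, 60, -11], "rotation": [0, 0, 1.62]},
    {"claw": -1, "offset": [-65, 60, -11], "rotation": [0, 0, 1.62]},
    {"claw": -1, "offset": [-65, 60, -11], "rotation": [0, 0, 1.62]},
    {"claw": -1, "offset": [-65, 60, -11], "rotation": [0, 0, 1.62]},
    {"claw": -1, "offset": [-65, 60, -11], "rotation": [0, 0, 1.62]},
    {"claw": -1, "offset": [-65, 60, -11], "rotation": [0, 0, 1.62]},
  ],
)

```text
clock: 0.9
eef_pos: [0.3329, 0.3685, 0.2943]
tcp_rot: [3.092, 0.554, -0.001]
wrist_force: [0.5, 0.3, 0.7]
finger_gap: 0.0
```

Run:
```python
from plant import r
from h import *
s=r.state();print(s["clock"],s["joint_pos"])
print(go(s,pt(.0754,.30),np.radians(69.4-90)))
```

```text
0.9 [ 7.86117485e-01 -1.26611413e-01  1.83281016e+00 -2.02631856e-04
  1.43592985e+00  4.31717303e-01]
(array([ 4.9 , 57.99, -0.55]), array([0.001, 0.   , 0.714]))
```

>>> apply_moves(
  commands=[
    {"claw": -1, "offset": [5, 57, -0.5], "rotation": [0, 0, 0.69]},
    {"claw": -1, "offset": [5, 57, -0.5], "rotation": [0, 0, 0.69]},
    {"claw": -1, "offset": [5, 57, -0.5], "rotation": [0, 0, 0.69]},
    {"claw": -1, "offset": [5, 57, -0.5], "rotation": [0, 0, 0.69]},
    {"claw": -1, "offset": [5, 57, -0.5], "rotation": [0, 0, 0.69]},
    {"claw": -1, "offset": [5, 57, -0.5], "rotation": [0, 0, 0.69]},
    {"claw": -1, "offset": [5, 57, -0.5], "rotation": [0, 0, 0.69]},
    {"claw": -1, "offset": [5, 57, -0.5], "rotation": [0, 0, 0.69]},
  ],
)

```text
clock: 1.7
eef_pos: [0.506, 0.0079, 0.298]
tcp_rot: [-3.099, 0.516, 0.0]
wrist_force: [1.1, 0.9, -0.1]
finger_gap: -0.0
```

>>> apply_moves(
  commands=[
    {"claw": -1, "offset": [0.5, 16, 0], "rotation": [0, 0, 0]},
    {"claw": -1, "offset": [0.5, 16, 0], "rotation": [0, 0, 0]},
    {"claw": -1, "offset": [0.5, 16, 0], "rotation": [0, 0, 0]},
    {"claw": -1, "offset": [0.5, 16, 0], "rotation": [0, 0, 0]},
    {"claw": -1, "offset": [0.5, 16, 0], "rotation": [0, 0, 0]},
  ],
)

```text
clock: 2.2
eef_pos: [0.4579, -0.1444, 0.2978]
tcp_rot: [-3.098, 0.522, 0.001]
wrist_force: [-0.7, 0.1, 0.4]
finger_gap: 0.0002
```

Run:
```python
from plant import r
from h import *
s=r.state();print(s["clock"],s["eef_pos"],s["tcp_rot"])
print(go(s,pt(.0754,.30),np.radians(69.4-90)))
for t in [.84,.7,.55,.4,.25,.12,.04,-.01]:
    L=.135;print(t,go(s,pt(L*np.cos(t)-.005*np.sin(t)-.011,.105+L*np.sin(t)+.005*np.cos(t)),np.radians(69.4-90)))
```

```text
2.2 [ 0.45794378 -0.14436034  0.29784746] [-3.09752917e+00  5.22102127e-01  1.12391911e-03]
(array([12.  , -2.68, -0.22]), array([-0.   ,  0.001,  0.026]))
0.84 (array([12.01, -2.68,  8.89]), array([-0.   ,  0.001,  0.026]))
0.7 (array([11.98, -1.31, 10.2 ]), array([-0.   ,  0.001,  0.026]))
0.55 (array([11.94, -0.07, 11.79]), array([-0.   ,  0.001,  0.026]))
0.4 (array([11.92,  0.92, 13.56]), array([-0.   ,  0.001,  0.026]))
0.25 (array([11.9 ,  1.64, 15.45]), array([-0.   ,  0.001,  0.026]))
0.12 (array([11.9 ,  2.03, 17.16]), array([-0.   ,  0.001,  0.026]))
0.04 (array([11.89,  2.15, 18.24]), array([-0.   ,  0.001,  0.026]))
-0.01 (array([11.89,  2.19, 18.91]), array([-0.   ,  0.001,  0.026]))
```

>>> apply_moves(
  commands=[
    {"claw": -1, "offset": [12, -2.7, 0], "rotation": [0, 0, 0.026]},
    {"claw": -1, "offset": [12, -2.7, 0], "rotation": [0, 0, 0.026]},
    {"claw": -1, "offset": [12, -2.7, 0], "rotation": [0, 0, 0.026]},
    {"claw": -1, "offset": [12, -2.7, 4], "rotation": [0, 0, 0.026]},
    {"claw": -1, "offset": [12, -2.7, 8], "rotation": [0, 0, 0.026]},
    {"claw": -1, "offset": [12, -2.7, 8], "rotation": [0, 0, 0.026]},
  ],
)

```text
clock: 2.8
eef_pos: [0.577, -0.1525, 0.2106]
tcp_rot: [-3.09, 0.552, 0.021]
wrist_force: [-1.4, 0.9, -1.1]
finger_gap: -0.0001
```

Run:
```python
from plant import r
from h import *
s=r.state();print(s["clock"],s["eef_pos"],s["wrist_force"])
for t in [.84,.7,.55,.4,.25,.12,.04,-.01]:
    L=.135;print(t,go(s,pt(L*np.cos(t)-.005*np.sin(t)-.011,.105+L*np.sin(t)+.005*np.cos(t)),np.radians(69.4-90)))
d=r.get_image("side");cv2.imwrite("pics/s1.png",cv2.resize(d["img"][50:250,220:420,::-1],(600,600)))
```

```text
2.8 [ 0.57698008 -0.15249786  0.21055499] [-1.36063603  0.94075252 -1.06269485]
0.84 (array([0.5 , 0.44, 0.16]), array([-0.   ,  0.014,  0.006]))
0.7 (array([0.51, 1.81, 1.47]), array([-0.   ,  0.014,  0.006]))
0.55 (array([0.53, 3.05, 3.07]), array([-0.   ,  0.014,  0.006]))
0.4 (array([0.54, 4.04, 4.83]), array([-0.   ,  0.014,  0.006]))
0.25 (array([0.57, 4.76, 6.72]), array([-0.   ,  0.014,  0.006]))
0.12 (array([0.59, 5.15, 8.44]), array([-0.   ,  0.014,  0.006]))
0.04 (array([0.6 , 5.27, 9.51]), array([-0.   ,  0.014,  0.006]))
-0.01 (array([ 0.61,  5.31, 10.18]), array([-0.   ,  0.014,  0.006]))
```

View pics/s1.png

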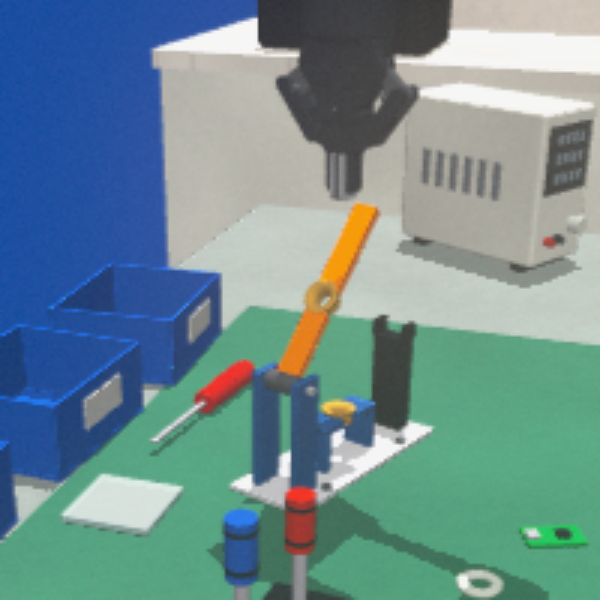

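Run:
```python
from plant import r
from h import *
S=V(pickle.load(open("pics/side0.pkl","rb")))
s=r.state();print(s["clock"],s["eef_pos"],s["wrist_force"],s["tcp_rot"])
f=lambda p:(S.proj(p)-[220,50])*3
print("tcp",f(s["eef_pos"]),"arm tip .84",f(pt(.172*np.cos(.84),.105+.172*np.sin(.84))),"hinge",f(pt(0,.105)),"bush",f(pt(.08*np.cos(.84),.105+.08*np.sin(.84))),"catch",f(pt(.168,.114)))
d=r.get_image("side");S=V(d)
m=S.mask((8,170,120),(19,255,255),(300,110,360,190));p=S.cloud(m)
# distance along jig -y from hinge and height
q=np.c_[-(p[:,:2]-JO)@JY+.080,p[:,2]-.105];i=np.argsort(q[:,0]);print(q[i][::25].round(3));print(np.percentile((p[:,:2]-JO)@[JY[1],-JY[0]],[2,50,98]))
```

```text
2.85 [ 0.57879989 -0.15343987  0.21436865] [-0.46288512  0.05158222  1.25273548] [-3.09084864  0.55257821  0.01300008]
tcp [[338.5223645 237.673603 ]] arm tip .84 [[365.63933696 205.15861255]] hinge [[282.93689727 381.39147586]] bush [[321.86889687 298.43022597]] catch [[392.29592022 318.93405383]]
[[0.002 0.009]
 [0.008 0.019]
 [0.014 0.022]
 [0.019 0.031]
 [0.025 0.032]
 [0.03  0.041]
 [0.036 0.042]
 [0.042 0.051]
 [0.065 0.075]
 [0.071 0.087]
 [0.077 0.088]
 [0.083 0.093]
 [0.088 0.107]
 [0.095 0.109]
 [0.101 0.117]
 [0.107 0.122]]
[-0.01238254 -0.00279885  0.00952302]
```

Run:
```python
from plant import r
from h import *
s=r.state();print(s["clock"],s["eef_pos"])
d=r.get_image("side");S=V(d);t=r.get_image("top");T=V(t);s=r.state();print(s["clock"],s["eef_pos"])
a=cv2.circle(cv2.resize(d["img"][50:250,220:420,::-1],(600,600)),tuple(((S.proj(s["eef_pos"])[0]-[220,50])*3).astype(int)),3,(0,0,255))
cv2.imwrite("pics/s2.png",a)
b=cv2.resize(t["img"][100:300,320:520,::-1],(600,600));cv2.circle(b,tuple(((T.proj(s["eef_pos"])[0]-[320,100])*3).astype(int)),3,(0,0,255));cv2.imwrite("pics/t2.png",b)
m=S.mask((0,0,0),(180,120,255),(320,95,350,120));p=S.cloud(m);print(p[p[:,0]<.75].min(0),p[p[:,0]<.75].max(0))
```

```text
2.9 [ 0.58069973 -0.15439242  0.21760381]
3.0 [ 0.58267854 -0.15581238  0.22104255]
[ 0.55294083 -0.15842943  0.25742475] [ 0.59418909 -0.13135152  0.30515049]
```

View pics/s2.png

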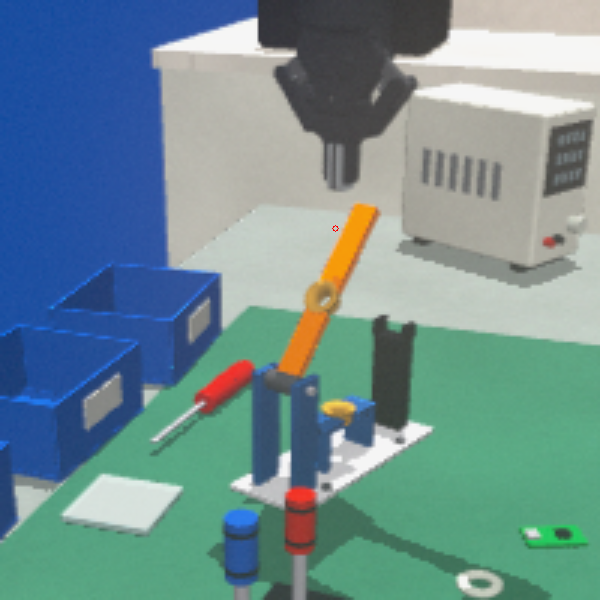

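View pics/t2.png

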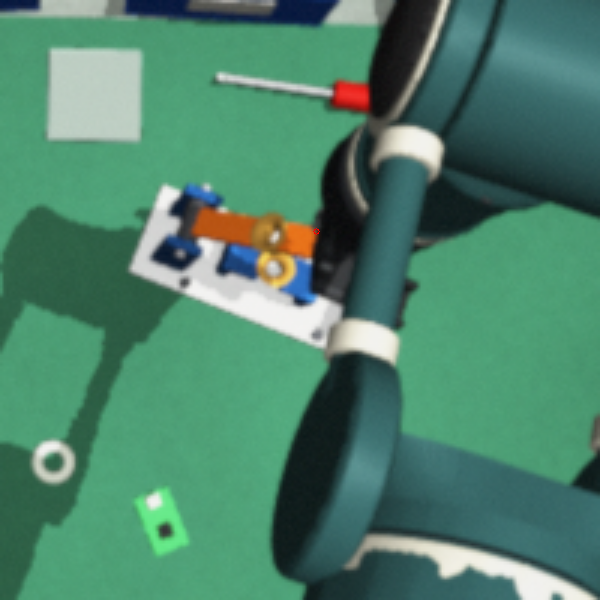

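Run:
```python
from plant import r
from h import *
for i in range(4):
    s=r.state();print(s["clock"],s["eef_pos"],s["qvel"].round(3),s["joint_pos"].round(4))
    d=r.get_image("side");S=V(d)
    m=S.mask((0,0,0),(180,120,255),(320,95,350,120));p=S.cloud(m);p=p[p[:,0]<.75];print(p.min(0),p.max(0))
```

```text
3.0 [ 0.58267854 -0.15581238  0.22104255] [-0.01  -0.014 -0.015 -0.003 -0.005 -0.002] [-3.0280e-01  1.0910e-01  1.7313e+00  3.0000e-04  1.2974e+00  5.2100e-02]
[ 0.56513389 -0.16401941  0.26065114] [ 0.59641071 -0.13841345  0.30240069]
3.05 [ 0.58286402 -0.15621637  0.22157446] [-0.008 -0.006  0.     0.    -0.003 -0.002] [-3.0330e-01  1.0850e-01  1.7309e+00  2.0000e-04  1.2972e+00  5.1900e-02]
[ 0.56563001 -0.16333598  0.26107296] [ 0.59678921 -0.13990162  0.30217195]
3.1 [ 0.5827973  -0.15647367  0.22158484] [-0.005  0.     0.007 -0.001 -0.003 -0.003] [-3.036e-01  1.084e-01  1.731e+00  1.000e-04  1.297e+00  5.190e-02]
[ 0.56566178 -0.16191074  0.26120908] [ 0.5974269  -0.13847642  0.30253757]
3.15 [ 0.5825509  -0.15658422  0.22131706] [-0.006  0.002  0.01  -0.002 -0.002 -0.001] [-3.0390e-01  1.0840e-01  1.7315e+00  1.0000e-04  1.2969e+00  5.1900e-02]
[ 0.56532254 -0.16316619  0.26032876] [ 0.59720561 -0.14097994  0.30215686]
```

Run:
```python
from plant import r
from h import *
d=r.get_image("side");S=V(d)
for u in (329,332,335):print(u,[(v,round(float(d["depth"][v,u]),3)) for v in range(92,130,2)])
cv2.imwrite("pics/s3.png",cv2.resize(d["img"][60:140,290:370,::-1],(640,640)[:2],interpolation=0)[:600])
print(S.proj([.5826,-.1566,.2213]),S.proj([.5826,-.1566,.26]))
```

```text
329 [(92, 0.922), (94, 0.922), (96, 0.924), (98, 0.932), (100, 0.931), (102, 0.931), (104, 0.936), (106, 0.936), (108, 0.937), (110, 0.944), (112, 2.281), (114, 2.286), (116, 2.309), (118, 2.293), (120, 1.891), (122, 1.843), (124, 1.818), (126, 1.787), (128, 1.761)]
332 [(92, 0.915), (94, 0.916), (96, 0.924), (98, 0.924), (100, 0.926), (102, 0.93), (104, 0.0), (106, 0.934), (108, 0.934), (110, 0.937), (112, 2.291), (114, 2.303), (116, 2.292), (118, 2.296), (120, 1.885), (122, 1.86), (124, 1.823), (126, 1.784), (128, 1.757)]
335 [(92, 0.911), (94, 0.915), (96, 0.92), (98, 0.922), (100, 0.927), (102, 0.926), (104, 0.932), (106, 0.932), (108, 0.935), (110, 0.947), (112, 2.27), (114, 2.281), (116, 2.312), (118, 2.301), (120, 2.293), (122, 1.859), (124, 0.988), (126, 0.99), (128, 0.986)]
[[331.80220463 126.08471096]] [[332.24105158 110.8252972 ]]
```

View pics/s3.png

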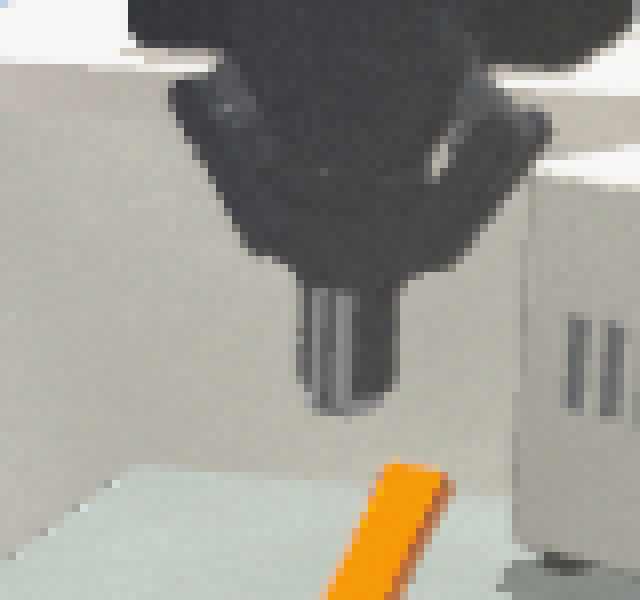

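Run:
```python
from plant import r
from h import *
s=r.state();print(s["clock"],s["eef_pos"],s["wrist_force"])
for z in (.21,.2,.19,.18,.17): print(go(s,pt(.0754,z),np.radians(69.4-90)))
```

```text
3.25 [ 0.58192866 -0.15665457  0.22038127] [ 0.14362748 -0.16534436 -0.00122253]
(array([-0.11,  0.23,  1.04]), array([-0.   , -0.003,  0.003]))
(array([-0.12,  0.23,  2.04]), array([-0.   , -0.003,  0.003]))
(array([-0.12,  0.23,  3.04]), array([-0.   , -0.003,  0.003]))
(array([-0.12,  0.23,  4.04]), array([-0.   , -0.003,  0.003]))
(array([-0.13,  0.23,  5.04]), array([-0.   , -0.003,  0.003]))
```

>>> apply_moves(
  commands=[
    {"claw": -1, "offset": [-0.1, 0.2, 0.6], "rotation": [0, 0, 0]},
    {"claw": -1, "offset": [-0.1, 0.2, 1.2], "rotation": [0, 0, 0]},
    {"claw": -1, "offset": [-0.1, 0.2, 1.2], "rotation": [0, 0, 0]},
    {"claw": -1, "offset": [-0.1, 0.2, 1.2], "rotation": [0, 0, 0]},
  ],
)

```text
clock: 3.65
eef_pos: [0.5789, -0.1578, 0.2055]
tcp_rot: [-3.092, 0.556, 0.002]
wrist_force: [0.6, 0.0, 1.0]
finger_gap: -0.0004
```

Run:
```python
from plant import r
from h import *
s=r.state();print(s["clock"],s["eef_pos"],s["wrist_force"])
d=r.get_image("side");S=V(d);T=V(r.get_image("top"))
cv2.imwrite("pics/s4.png",cv2.resize(d["img"][60:210,290:380,::-1],(360,600),interpolation=0))
cv2.imwrite("pics/t4.png",cv2.resize(T.img[100:300,320:520,::-1],(600,600)))
```

```text
3.65 [ 0.57885422 -0.15784132  0.20551292] [0.64274773 0.03496237 1.02116454]
```

View pics/s4.png

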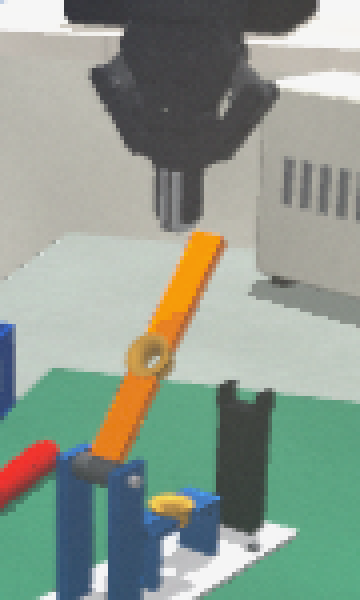

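>>> apply_moves(
  commands=[
    {"claw": -1, "offset": [0, 0, 0.5], "rotation": [0, 0, 0]},
    {"claw": -1, "offset": [0, 0, 1], "rotation": [0, 0, 0]},
    {"claw": -1, "offset": [0, 0, 1.5], "rotation": [0, 0, 0]},
    {"claw": -1, "offset": [0, 0, 2], "rotation": [0, 0, 0]},
    {"claw": -1, "offset": [0, 0, 2], "rotation": [0, 0, 0]},
  ],
)

```text
clock: 4.25
eef_pos: [0.5786, -0.1576, 0.1849]
tcp_rot: [-3.092, 0.556, 0.003]
wrist_force: [-0.8, -0.4, -0.1]
finger_gap: -0.0001
```

>>> apply_moves(
  commands=[
    {"claw": -1, "offset": [0, 0, 0.5], "rotation": [0, 0, 0]},
    {"claw": -1, "offset": [0, 0, 1], "rotation": [0, 0, 0]},
    {"claw": -1, "offset": [0, 0, 1.5], "rotation": [0, 0, 0]},
    {"claw": -1, "offset": [0, 0, 1.5], "rotation": [0, 0, 0]},
  ],
)

```text
clock: 4.65
eef_pos: [0.5786, -0.1577, 0.1701]
tcp_rot: [-3.092, 0.556, 0.003]
wrist_force: [0.1, 1.3, -0.3]
finger_gap: -0.0003
```

Run:
```python
from plant import r
from h import *
s=r.state();print(s["clock"],s["eef_pos"],s["wrist_force"])
d=r.get_image("side");S=V(d)
cv2.imwrite("pics/s5.png",cv2.resize(d["img"][60:210,290:380,::-1],(360,600),interpolation=0))
```

```text
4.65 [ 0.57860756 -0.15767519  0.17006673] [ 0.08594608  1.25710353 -0.2985991 ]
```

View pics/s5.png

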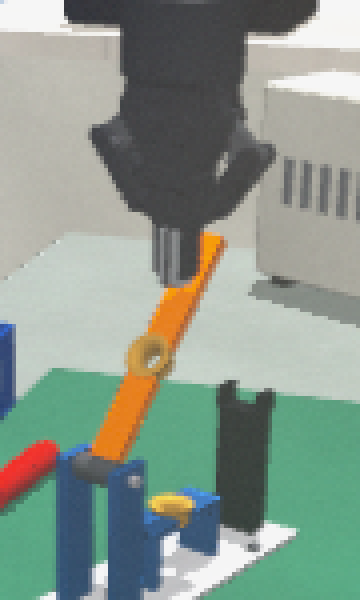

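Run:
```python
from plant import r
from h import *
s=r.state();print(s["clock"],s["eef_pos"],s["wrist_force"])
for t in [.84,.7,.55,.4,.25,.12,.04,-.02]:
    L=.135;print(t,go(s,pt(L*np.cos(t)-.005*np.sin(t)-.011,.105+L*np.sin(t)+.005*np.cos(t)-.038),np.radians(69.4-90)))
```

```text
4.7 [ 0.57889028 -0.15777111  0.17059079] [ 0.40193345  0.26350095 -0.33299901]
0.84 (array([ 0.14,  0.01, -0.03]), array([0.   , 0.001, 0.004]))
0.7 (array([0.13, 1.38, 1.28]), array([0.   , 0.001, 0.004]))
0.55 (array([0.13, 2.62, 2.88]), array([0.   , 0.001, 0.004]))
0.4 (array([0.13, 3.61, 4.64]), array([0.   , 0.001, 0.004]))
0.25 (array([0.13, 4.33, 6.53]), array([0.   , 0.001, 0.004]))
0.12 (array([0.13, 4.72, 8.25]), array([0.   , 0.001, 0.004]))
0.04 (array([0.13, 4.84, 9.32]), array([0.   , 0.001, 0.004]))
-0.02 (array([ 0.13,  4.88, 10.13]), array([0.   , 0.001, 0.004]))
```

>>> apply_moves(
  commands=[
    {"claw": -1, "offset": [0.1, 0.7, 0.6], "rotation": [0, 0, 0]},
    {"claw": -1, "offset": [0.1, 1.4, 1.3], "rotation": [0, 0, 0]},
    {"claw": -1, "offset": [0.1, 2.0, 2.1], "rotation": [0, 0, 0]},
    {"claw": -1, "offset": [0.1, 2.6, 2.9], "rotation": [0, 0, 0]},
    {"claw": -1, "offset": [0.1, 3.1, 3.7], "rotation": [0, 0, 0]},
    {"claw": -1, "offset": [0.1, 3.6, 4.6], "rotation": [0, 0, 0]},
    {"claw": -1, "offset": [0.1, 4.0, 5.5], "rotation": [0, 0, 0]},
    {"claw": -1, "offset": [0.1, 4.0, 5.5], "rotation": [0, 0, 0]},
  ],
)

```text
clock: 5.5
eef_pos: [0.5647, -0.1957, 0.114]
tcp_rot: [-3.091, 0.557, 0.006]
wrist_force: [0.2, -0.2, -0.6]
finger_gap: -0.0003
```

Run:
```python
from plant import r
from h import *
s=r.state();print(s["clock"],s["eef_pos"],s["wrist_force"])
for t in [.25,.12,.04,-.02]:
    L=.135;print(t,go(s,pt(L*np.cos(t)-.005*np.sin(t)-.011,.105+L*np.sin(t)+.005*np.cos(t)-.038),np.radians(69.4-90)))
d=r.get_image("side");S=V(d)
cv2.imwrite("pics/s6.png",cv2.resize(d["img"][60:210,290:380,::-1],(360,600),interpolation=0))
```

```text
5.5 [ 0.56466865 -0.19572047  0.11401237] [ 0.1782589  -0.15444957 -0.64481848]
0.25 (array([0.14, 0.28, 0.88]), array([0.   , 0.004, 0.003]))
0.12 (array([0.14, 0.67, 2.59]), array([0.   , 0.004, 0.003]))
0.04 (array([0.14, 0.79, 3.66]), array([0.   , 0.004, 0.003]))
-0.02 (array([0.15, 0.83, 4.47]), array([0.   , 0.004, 0.003]))
```

View pics/s6.png

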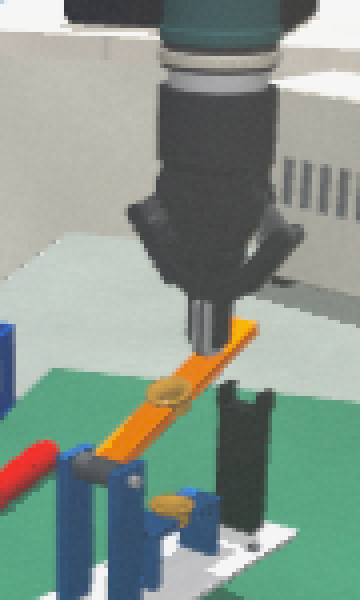

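The arm is following the fingers down. The fingers end about 38 mm above the reported TCP, and I allow for that.

>>> apply_moves(
  commands=[
    {"claw": -1, "offset": [0.1, 0.3, 0.9], "rotation": [0, 0, 0]},
    {"claw": -1, "offset": [0.1, 0.5, 1.7], "rotation": [0, 0, 0]},
    {"claw": -1, "offset": [0.1, 0.7, 2.6], "rotation": [0, 0, 0]},
    {"claw": -1, "offset": [0.1, 0.8, 3.1], "rotation": [0, 0, 0]},
    {"claw": -1, "offset": [0.1, 0.8, 3.5], "rotation": [0, 0, 0]},
    {"claw": -1, "offset": [0.1, 0.8, 3.8], "rotation": [0, 0, 0]},
    {"claw": -1, "offset": [0.1, 0.8, 3.8], "rotation": [0, 0, 0]},
  ],
)

```text
clock: 6.25
eef_pos: [0.5641, -0.2034, 0.0777]
tcp_rot: [-3.092, 0.556, 0.001]
wrist_force: [0.4, 0.3, 0.4]
finger_gap: 0.0001
```

Run:
```python
from plant import r
from h import *
s=r.state();print(s["clock"],s["eef_pos"],s["wrist_force"])
d=r.get_image("side");S=V(d)
cv2.imwrite("pics/s7.png",cv2.resize(d["img"][60:210,290:380,::-1],(360,600),interpolation=0))
m=S.mask((8,170,120),(19,255,255),(300,110,380,190));p=S.cloud(m)
q=np.c_[-(p[:,:2]-JO)@JY+.080,p[:,2]];i=np.argsort(q[:,0]);print(q[i][::12].round(3))
```

```text
6.25 [ 0.56414725 -0.20337758  0.07772778] [0.40523832 0.26740385 0.39601489]
[[0.009 0.111]
 [0.02  0.111]
 [0.028 0.111]
 [0.034 0.111]
 [0.042 0.11 ]
 [0.05  0.111]
 [0.056 0.105]
 [0.063 0.114]
 [0.096 0.117]
 [0.107 0.112]
 [0.112 0.11 ]
 [0.122 0.11 ]
 [0.136 0.109]
 [0.156 0.112]]
```

View pics/s7.png

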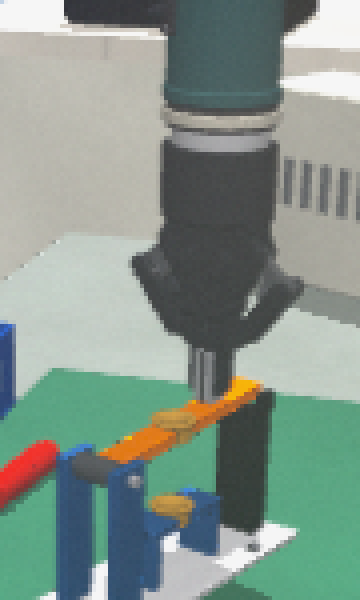

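>>> apply_moves(
  commands=[
    {"claw": -1, "offset": [0, 0, 0.2], "rotation": [0, 0, 0]},
    {"claw": -1, "offset": [0, 0, 0.4], "rotation": [0, 0, 0]},
    {"claw": -1, "offset": [0, 0, 0.5], "rotation": [0, 0, 0]},
    {"claw": -1, "offset": [0, 0, 0.5], "rotation": [0, 0, 0]},
  ],
)

```text
clock: 6.7
eef_pos: [0.5644, -0.2035, 0.0731]
tcp_rot: [-3.092, 0.556, 0.0]
wrist_force: [0.5, 0.2, 0.2]
finger_gap: -0.0002
```

>>> apply_moves(
  commands=[
    {"claw": -1, "offset": [0, 0, 0.2], "rotation": [0, 0, 0]},
    {"claw": -1, "offset": [0, 0, 0.3], "rotation": [0, 0, 0]},
    {"claw": -1, "offset": [0, 0, 0.4], "rotation": [0, 0, 0]},
    {"claw": -1, "offset": [0, 0, 0.4], "rotation": [0, 0, 0]},
  ],
)

```text
clock: 7.1
eef_pos: [0.5645, -0.2036, 0.0701]
tcp_rot: [3.092, -0.556, -0.0]
wrist_force: [-1.6, -0.1, 5.3]
finger_gap: -0.0002
```

>>> apply_moves(
  commands=[
    {"claw": -1, "offset": [0, 0, 0.2], "rotation": [0, 0, 0]},
    {"claw": -1, "offset": [0, 0, 0.2], "rotation": [0, 0, 0]},
    {"claw": -1, "offset": [0, 0, 0.2], "rotation": [0, 0, 0]},
  ],
)

```text
clock: 7.4
eef_pos: [0.5646, -0.2037, 0.07]
tcp_rot: [3.092, -0.556, 0.001]
wrist_force: [-6.7, 2.3, 14.2]
finger_gap: 0.0007
```

Run:
```python
from plant import r
from h import *
s=r.state()
T=V(pickle.load(open("pics/top0.pkl","rb")));S=V(pickle.load(open("pics/side0.pkl","rb")))
m=T.mask((95,100,40),(125,255,255),(225,190,250,215));
p=T.cloud(m);q=p[abs(p[:,2]-.167)<.008];print("T top",len(q),q[:,:2].mean(0),(q[:,:2].min(0)+q[:,:2].max(0))/2)
m=S.mask((100,130,60),(125,255,255),(285,215,310,250));p=S.cloud(m);q=p[(abs(p[:,2]-.167)<.003)&(p[:,1]>.2)];print("S top",len(q),q.mean(0),(q.min(0)+q.max(0))/2)
q=p[(p[:,2]>.13)&(p[:,2]<.163)&(p[:,1]>.2)];
# circle fit r=10mm on side points
from scipy.optimize import least_squares
f=least_squares(lambda c:np.hypot(q[:,0]-c[0],q[:,1]-c[1])-.01,[.529,.243],loss="soft_l1",f_scale=.001);print("S circ",f.x,np.abs(f.fun).mean())
print(go(s,[.529,.2425,.27],np.radians(-20.6)))
```

```text
T top 71 [0.52948762 0.24217852] [0.52977594 0.24205966]
S top 67 [0.52688666 0.24471911 0.16646012] [0.52752785 0.24338325 0.16601864]
S circ [0.52805758 0.24233971] 0.0006798435956630506
(array([-18.88, -40.58, -20.01]), array([ 0.   , -0.   ,  0.004]))
```

Blue head at about (0.5285, 0.2425). I retreat and travel there.

>>> apply_moves(
  commands=[
    {"claw": -1, "offset": [0, 0, -10], "rotation": [0, 0, 0]},
    {"claw": -1, "offset": [0, 0, -20], "rotation": [0, 0, 0]},
    {"claw": -1, "offset": [0, 0, -20], "rotation": [0, 0, 0]},
    {"claw": 0, "offset": [0, 0, -20], "rotation": [0, 0, 0]},
    {"claw": 1, "offset": [-19, -40.6, -20], "rotation": [0, 0, 0]},
    {"claw": 1, "offset": [-19, -40.6, -20], "rotation": [0, 0, 0]},
    {"claw": 1, "offset": [-19, -40.6, -20], "rotation": [0, 0, 0]},
    {"claw": 1, "offset": [-19, -40.6, -20], "rotation": [0, 0, 0]},
  ],
)

```text
clock: 8.2
eef_pos: [0.5477, -0.0027, 0.2674]
tcp_rot: [-3.091, 0.558, -0.001]
wrist_force: [0.8, 0.9, -0.1]
finger_gap: 0.0726
```

Run:
```python
from plant import r
from h import *
T=V(r.get_image("top"));r.get_image("top");s=r.state();print(s["clock"],s["eef_pos"])
print(go(s,[.5285,.2425,.27],np.radians(-20.6)))
cv2.imwrite("pics/t8.png",cv2.resize(T.img[130:250,340:500,::-1],(800,600),interpolation=2))
pickle.dump(T.d,open("pics/t8.pkl","wb"))
```

```text
8.3 [0.54733089 0.00137988 0.26739898]
(array([-10.03, -22.01,  -0.19]), array([-0.003,  0.001,  0.01 ]))
```

View pics/t8.png

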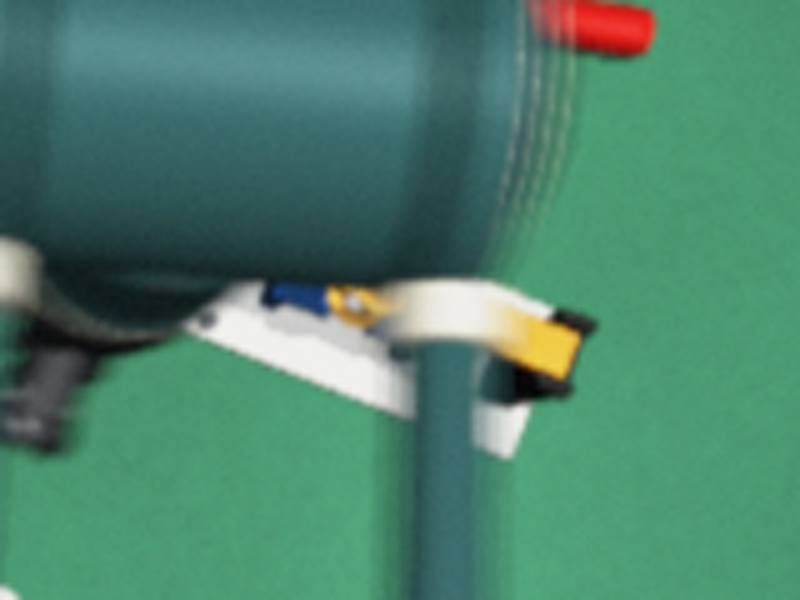

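The guide arm lies shut between the black lips at (555,350) in this crop. Next, over to the rod.

>>> apply_moves(
  commands=[
    {"claw": 1, "offset": [-10, -22, -0.2], "rotation": [0, 0, 0.01]},
    {"claw": 1, "offset": [-10, -22, -0.2], "rotation": [0, 0, 0.01]},
    {"claw": 1, "offset": [-10, -22, -0.2], "rotation": [0, 0, 0.01]},
    {"claw": 1, "offset": [-10, -22, -0.2], "rotation": [0, 0, 0.01]},
    {"claw": 1, "offset": [-10, -22, -0.2], "rotation": [0, 0, 0.01]},
    {"claw": 1, "offset": [-10, -22, -0.2], "rotation": [0, 0, 0.01]},
    {"claw": 1, "offset": [-10, -22, -0.2], "rotation": [0, 0, 0.01]},
    {"claw": 1, "offset": [-10, -22, -0.2], "rotation": [0, 0, 0.01]},
  ],
)

```text
clock: 9.1
eef_pos: [0.5313, 0.2356, 0.269]
tcp_rot: [3.088, -0.573, -0.0]
wrist_force: [0.0, 0.0, -0.9]
finger_gap: 0.0853
```

Run:
```python
from plant import r
from h import *
S=V(r.get_image("side"));T=V(r.get_image("top"));s=r.state();print(s["clock"],s["eef_pos"])
print(go(s,[.5285,.2425,.085],np.radians(-20.6)))
cv2.imwrite("pics/s9.png",cv2.resize(S.img[50:300,220:420,::-1],(480,600),interpolation=2))
cv2.imwrite("pics/t9.png",cv2.resize(T.img[130:250,340:500,::-1],(800,600),interpolation=2))
pickle.dump(T.d,open("pics/t9.pkl","wb"))
```

```text
9.2 [0.53147182 0.23521575 0.26919464]
(array([-0.54, -0.58, 18.42]), array([ 0.   , -0.   , -0.008]))
```

View pics/s9.png

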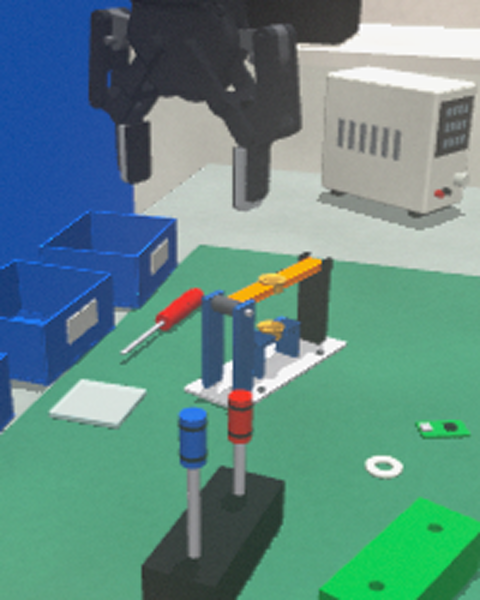

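View pics/t9.png

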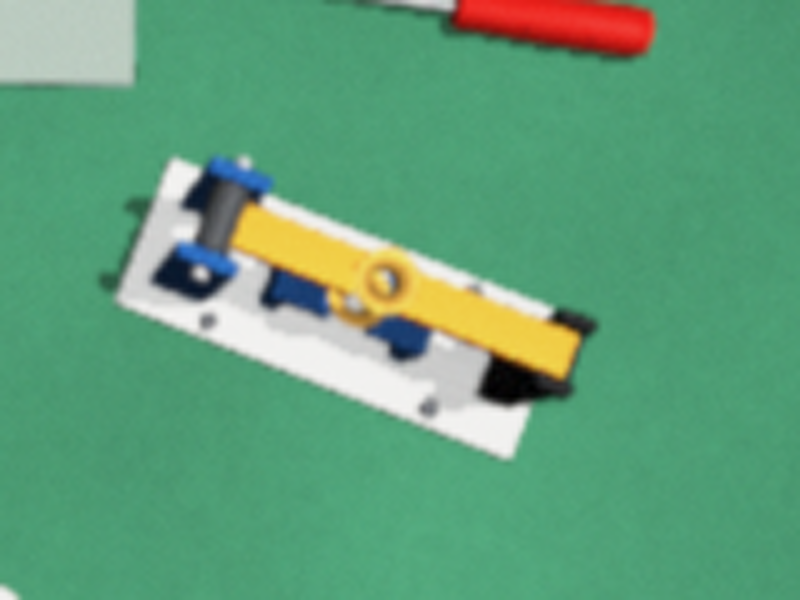

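Run:
```python
from plant import r
from h import *
T=V(pickle.load(open("pics/t9.pkl","rb")))
print("bush T", T.plane([(389-2)/5+340,(281-2)/5+130],.113))
# brass darker: bounding ellipse of ring by hue/sat/val
m=T.mask((0,0,170),(180,50,255),(355,155,455,225));p=T.cloud(m);q=p[abs(p[:,2]-.006)<.006]
rc=cv2.minAreaRect(q[:,:2].astype(np.float32)*1000);print(rc)
pz=T.plane(np.c_[np.nonzero(m)[::-1]],.006);print("plane",cv2.minAreaRect(pz[:,:2].astype(np.float32)*1000))
print(np.median(q[:,2]))
S=V(r.get_image("side"));s=r.state();print(s["eef_pos"])
m=S.mask((0,0,0),(180,140,110),(255,60,350,140));p=S.cloud(m);p=p[(p[:,1]>0)]
q=p[p[:,2]<.325];print(len(q))
a=np.radians(-20.6);X=np.array([np.cos(a),np.sin(a)]);u=(q[:,:2]-s["eef_pos"][:2])@X;w=(q[:,:2]-s["eef_pos"][:2])@[-X[1],X[0]]
for k in(u<0,u>0):print(u[k].min(),u[k].max(),w[k].min(),w[k].max(),q[k][:,2].min())
for z in(.165,):print()
```

```text
bush T [[ 0.57853162 -0.16346118  0.113     ]]
((578.9761962890625, -162.4451446533203), (214.795166015625, 81.7493667602539), 69.75870513916016)
plane ((584.4716186523438, -164.31201171875), (215.81927490234375, 94.29426574707031), 69.43441772460938)
0.005252749297230852
[0.53149033 0.23530472 0.2692879 ]
16
-0.045674373476963286 -0.045674373476963286 0.01039614783526596 0.01039614783526596 0.3244086490676438
0.041280385460617436 0.04372284740926967 -0.006803341448511956 0.009320025143593416 0.3222352835179295
```

Run:
```python
from plant import r
from h import *
S=V(r.get_image("side"));s=r.state();print(s["eef_pos"])
b=np.zeros((400,640),bool);b[60:145,250:350]=1
p=S.cloud(b);p=p[(p[:,1]>.15)&(p[:,0]<.63)]
a=np.radians(-20.6);X=np.array([np.cos(a),np.sin(a)]);u=(p[:,:2]-s["eef_pos"][:2])@X;w=(p[:,:2]-s["eef_pos"][:2])@[-X[1],X[0]]
for k in((u<0),(u>0)):
    i=p[k][:,2]<p[k][:,2].min()+.03
    print(k.sum(),p[k][:,2].min(),np.percentile(u[k][i],[2,50,98]),np.percentile(w[k][i],[2,50,98]))
```

```text
[0.53145738 0.23543847 0.26934755]
2540 0.32201673814926046 [-0.05806682 -0.05103679 -0.04403854] [-0.0062018   0.00716267  0.01239033]
1615 0.32230203175765565 [0.04057589 0.04229384 0.05452449] [-0.01066013  0.00355291  0.01116243]
```

>>> apply_moves(
  commands=[
    {"claw": 1, "offset": [-0.5, -0.6, 0], "rotation": [0, 0, -0.008]},
    {"claw": 1, "offset": [-0.5, -0.6, 5], "rotation": [0, 0, -0.008]},
    {"claw": 1, "offset": [-0.5, -0.6, 10], "rotation": [0, 0, -0.008]},
    {"claw": 1, "offset": [-0.5, -0.6, 13], "rotation": [0, 0, -0.008]},
    {"claw": 1, "offset": [-0.5, -0.6, 15], "rotation": [0, 0, -0.008]},
    {"claw": 1, "offset": [-0.5, -0.6, 17], "rotation": [0, 0, -0.008]},
    {"claw": 1, "offset": [-0.5, -0.6, 18.4], "rotation": [0, 0, -0.008]},
    {"claw": 1, "offset": [-0.5, -0.6, 18.4], "rotation": [0, 0, -0.008]},
  ],
)

```text
clock: 10.1
eef_pos: [0.5267, 0.2434, 0.0829]
tcp_rot: [3.089, -0.559, -0.006]
wrist_force: [-0.6, -0.8, -0.6]
finger_gap: 0.0854
```

Run:
```python
from plant import r
from h import *
S=V(r.get_image("side"));s=r.state();print(s["clock"],s["eef_pos"],s["wrist_force"])
print(go(s,[.5285,.2425,.085],np.radians(-20.6)))
cv2.imwrite("pics/s10.png",cv2.resize(S.img[130:310,220:420,::-1],(660,594),interpolation=2))
```

```text
10.15 [0.52782993 0.24394346 0.08446058] [ 0.01799118  0.62139896 -0.43245528]
(array([ 0.11,  0.11, -0.05]), array([0.001, 0.002, 0.001]))
```

View pics/s10.png

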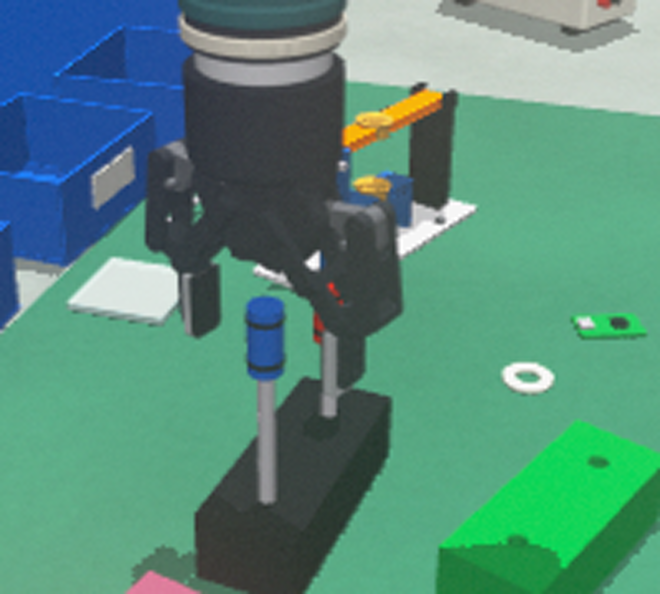

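Run:
```python
from plant import r
from h import *
S=V(r.get_image("side"));T=V(r.get_image("top"));s=r.state();print(s["clock"],s["eef_pos"],s["wrist_force"])
f=lambda p:((S.proj(p)-[220,130])*3.3).round()
a=np.radians(-20.6);X=np.r_[np.cos(a),np.sin(a),0]
for k in(-.05,.05):print(k,f(np.r_[s["eef_pos"][:2],.138]+k*X))
print("head bottom",f([.5285,.2425,.127]),f([.5285,.2425,.167]))
b=np.zeros((400,640),bool);b[190:255,270:345]=1
b&=~S.mask((100,130,60),(125,255,255))
p=S.cloud(b);p=p[(p[:,1]>.19)&(p[:,1]<.35)&(p[:,2]>.1)&(p[:,2]<.165)]
d=p[:,:2]-s["eef_pos"][:2];u=d@X[:2];w=d@[-X[1],X[0]]
for k in((u<-.03),(u>.03)):print(k.sum(),p[k][:,2].min(),np.percentile(u[k],[2,50,98]),np.percentile(w[k],[2,50,98]))
cv2.imwrite("pics/t10.png",cv2.resize(T.img[140:260,180:340,::-1],(800,600),interpolation=2))
```

```text
10.25 [0.52949015 0.24458437 0.08646322] [ 0.74127229 -0.11003224  0.27952344]
-0.05 [[337. 387.]]
0.05 [[190. 323.]]
head bottom [[264. 369.]] [[263. 303.]]
150 0.1379072524417836 [-0.05925377 -0.05391064 -0.04662434] [-0.00666727  0.00561108  0.0104953 ]
161 0.13649371382085335 [0.03902294 0.04074518 0.05261716] [-0.01041198  0.00419941  0.01067188]
```

View pics/t10.png

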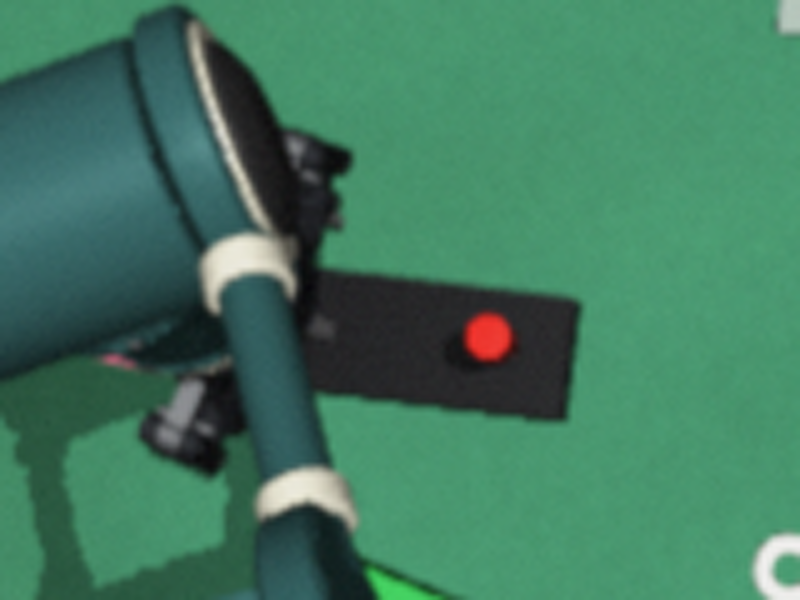

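>>> apply_moves(
  commands=[
    {"claw": 1, "offset": [0.2, 0.2, 0.1], "rotation": [0, 0, 0]},
    {"claw": 1, "offset": [0.2, 0.2, 0.1], "rotation": [0, 0, 0]},
    {"claw": -1, "offset": [0.2, 0.2, 0.1], "rotation": [0, 0, 0]},
    {"claw": -1, "offset": [0.2, 0.2, 0.1], "rotation": [0, 0, 0]},
    {"claw": -1, "offset": [0.2, 0.2, 0.1], "rotation": [0, 0, 0]},
    {"claw": -1, "offset": [0.2, 0.2, 0.1], "rotation": [0, 0, 0]},
    {"claw": -1, "offset": [0.2, 0.2, 0.1], "rotation": [0, 0, 0]},
    {"claw": -1, "offset": [0.2, 0.2, 0.1], "rotation": [0, 0, 0]},
  ],
  newtons=60,
)

```text
clock: 11.05
eef_pos: [0.5297, 0.2418, 0.0844]
tcp_rot: [-3.091, 0.559, 0.0]
wrist_force: [-0.5, 0.2, 1.0]
finger_gap: 0.0186
```

>>> apply_moves(
  commands=[
    {"claw": -1, "offset": [0, 0, 0], "rotation": [0, 0, 0]},
    {"claw": -1, "offset": [0, 0, 0], "rotation": [0, 0, 0]},
    {"claw": -1, "offset": [0, 0, 0], "rotation": [0, 0, 0]},
    {"claw": -1, "offset": [0, 0, 0], "rotation": [0, 0, 0]},
  ],
)

```text
clock: 11.45
eef_pos: [0.5298, 0.2417, 0.0844]
tcp_rot: [-3.091, 0.559, 0.0]
wrist_force: [0.0, 0.1, 2.8]
finger_gap: 0.0185
```

Run:
```python
from plant import r
from h import *
S=V(r.get_image("side"));s=r.state();print(s["clock"],s["eef_pos"],s["wrist_force"],s["finger_gap"])
cv2.imwrite("pics/s11.png",cv2.resize(S.img[130:310,220:420,::-1],(660,594),interpolation=2))
```

```text
11.5 [0.52972153 0.24171243 0.08438627] [-1.04479267  0.02826197  2.6340139 ] 0.018584970994003365
```

View pics/s11.png

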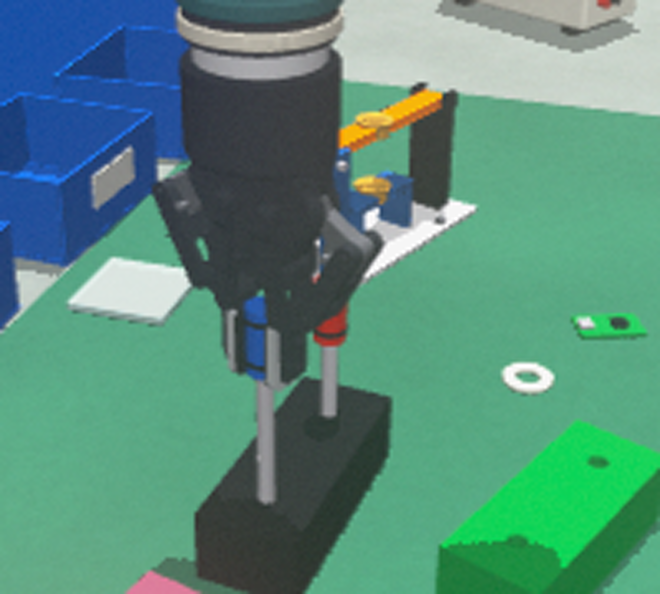

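The blue head is gripped at (260,345). Now a straight lift.

>>> apply_moves(
  commands=[
    {"claw": -1, "offset": [0, 0, -1], "rotation": [0, 0, 0]},
    {"claw": -1, "offset": [0, 0, -2.5], "rotation": [0, 0, 0]},
    {"claw": -1, "offset": [0, 0, -4.5], "rotation": [0, 0, 0]},
    {"claw": -1, "offset": [0, 0, -7], "rotation": [0, 0, 0]},
    {"claw": -1, "offset": [0, 0, -10], "rotation": [0, 0, 0]},
    {"claw": -1, "offset": [0, 0, -13], "rotation": [0, 0, 0]},
    {"claw": -1, "offset": [0, 0, -16], "rotation": [0, 0, 0]},
    {"claw": -1, "offset": [0, 0, -16], "rotation": [0, 0, 0]},
  ],
)

```text
clock: 12.3
eef_pos: [0.5331, 0.2429, 0.2516]
tcp_rot: [-3.086, 0.558, -0.015]
wrist_force: [1.2, 0.2, -0.6]
finger_gap: 0.0183
```

```bash
cat >> h.py <<'E'
def rod(S,s,off=.0774):
    """shaft axis from side view: edges of grey shaft via depth band, returns axis point/dir by cloud fit"""
    fz=s["eef_pos"][2]-off
    e=s["eef_pos"]
    # shaft pixels: project box near expected axis, keep cloud points within 25 mm of tcp axis and below head
    b=np.ones(S.img.shape[:2],bool);p=S.cloud(b)
    d=np.hypot(p[:,0]-e[0],p[:,1]-e[1]);k=(d<.03)&(p[:,2]<fz+.112)&(p[:,2]>fz-.02);return p[k]
E
python3 - <<'E'
from plant import r
from h import *
r.get_image("top");r.get_image("top")
S=V(r.get_image("side"));s=r.state();print(s["clock"],s["eef_pos"],s["wrist_force"],s["finger_gap"])
p=rod(S,s);print(len(p),p[:,2].min(),p[:,2].max(),"exp foot",s["eef_pos"][2]-.0774)
for z in np.arange(.17,.30,.02):
    k=abs(p[:,2]-z)<.01
    if k.sum():print(round(z,3),k.sum(),np.median(p[k,:2],0)-s["eef_pos"][:2])
cv2.imwrite("pics/s12.png",cv2.resize(S.img[50:310,220:420,::-1],(460,598),interpolation=2))
print(go(s,[.5785,-.163,.245],np.radians(-20.6)))
E
```

```text
12.45 [0.52947358 0.24142053 0.24423451] [-0.05052805 -0.47066974 -0.78064262] 0.018406726845691345
362 0.16816926536914573 0.2788128725301248 exp foot 0.1668345059521026
0.17 32 [-0.00203704  0.00469603]
0.19 56 [-0.00164562  0.00490805]
0.21 66 [-0.00101485  0.00479769]
0.23 68 [-0.00145524  0.00492781]
0.25 73 [-0.00165942  0.00472867]
0.27 67 [-0.00179227  0.00458361]
(array([18.76, 36.16, -0.07]), array([ 0.   , -0.   ,  0.001]))
```

View pics/s12.png

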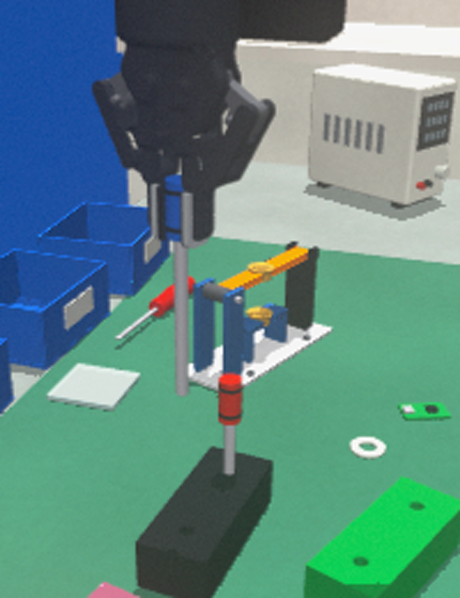

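>>> apply_moves(
  commands=[
    {"claw": -1, "offset": [1.5, 3, 0], "rotation": [0, 0, 0]},
    {"claw": -1, "offset": [3.5, 7, 0], "rotation": [0, 0, 0]},
    {"claw": -1, "offset": [5.8, 11, 0], "rotation": [0, 0, 0]},
    {"claw": -1, "offset": [8, 15.5, 0], "rotation": [0, 0, 0]},
    {"claw": -1, "offset": [10.4, 20, 0], "rotation": [0, 0, 0]},
    {"claw": -1, "offset": [12.7, 24.5, 0], "rotation": [0, 0, 0]},
    {"claw": -1, "offset": [14.5, 28, 0], "rotation": [0, 0, 0]},
    {"claw": -1, "offset": [16, 31, 0], "rotation": [0, 0, 0]},
  ],
)

```text
clock: 13.25
eef_pos: [0.5695, -0.1071, 0.2418]
tcp_rot: [3.091, -0.562, -0.006]
wrist_force: [0.7, -0.2, 0.2]
finger_gap: 0.0185
```

>>> apply_moves(
  commands=[
    {"claw": -1, "offset": [1.2, 2.4, 0], "rotation": [0, 0, 0]},
    {"claw": -1, "offset": [2.2, 4.2, 0], "rotation": [0, 0, 0]},
    {"claw": -1, "offset": [2.7, 5.1, 0], "rotation": [0, 0, 0]},
    {"claw": -1, "offset": [2.7, 5.1, 0], "rotation": [0, 0, 0]},
    {"claw": -1, "offset": [2.7, 5.1, 0], "rotation": [0, 0, 0]},
    {"claw": -1, "offset": [2.7, 5.1, 0], "rotation": [0, 0, 0]},
  ],
)

```text
clock: 13.85
eef_pos: [0.5782, -0.1607, 0.2439]
tcp_rot: [-3.091, 0.557, 0.001]
wrist_force: [0.3, -0.6, -0.9]
finger_gap: 0.0181
```

Run:
```python
from plant import r
from h import *
for i in range(4): r.get_image("top")
S=V(r.get_image("side"));s=r.state();print(s["clock"],s["eef_pos"],s["tcp_rot"],s["finger_gap"])
p=rod(S,s);print(len(p),p[:,2].min(),p[:,2].max(),"exp foot",s["eef_pos"][2]-.0774)
for z in np.arange(.17,.30,.02):
    k=abs(p[:,2]-z)<.01
    if k.sum():print(round(z,3),k.sum(),np.median(p[k,:2],0)-s["eef_pos"][:2])
cv2.imwrite("pics/s13.png",cv2.resize(S.img[80:230,270:390,::-1],(480,600),interpolation=2))
print(go(s,[.5785,-.163,.245],np.radians(-20.6)))
pickle.dump(S.d,open("pics/s13.pkl","wb"))
```

```text
14.1 [ 0.57851424 -0.1613143   0.24448454] [ 3.09167275e+00 -5.57811250e-01  5.69524850e-04] 0.018555520915460498
168 0.16870779798043872 0.2785281926147022 exp foot 0.16708453978871243
0.17 19 [-0.00109443  0.00441187]
0.19 25 [-0.00300929  0.00501916]
0.21 31 [-0.00303003  0.00392057]
0.23 32 [-0.002466    0.00430717]
0.25 30 [-0.00116702  0.00380218]
0.27 31 [-0.00265379  0.00429085]
(array([ 0.06,  0.16, -0.05]), array([-0.   , -0.   ,  0.003]))
```

View pics/s13.png

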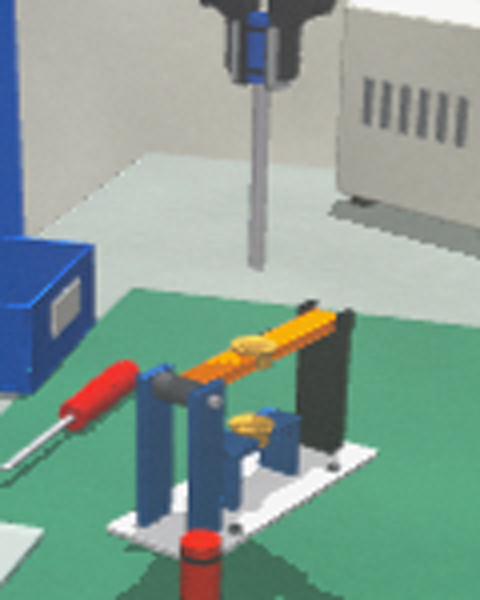

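Run:
```python
from h import *
S=V(pickle.load(open("pics/s13.pkl","rb")))
D=S.d["depth"]
for v in range(104,147,6):
    c=[u for u in range(325,345) if 0.5<D[v,u]<1.2];print(v,c[0],c[-1],np.mean(c))
e=np.array([.57851,-.16131,.24448])
for z in (.17,.21,.27):print("tcp axis",S.proj(np.r_[e[:2],z]))
print("bush pred",S.proj([.5785,-.163,.113]))
for v in range(162,176):
    print(v,[tuple(int(x) for x in S.hsv[v,u]) for u in range(322,346,2)])
```

```text
104 333 336 334.5
110 333 336 334.5
116 333 336 334.5
122 333 336 334.5
128 333 336 334.5
134 333 335 334.0
140 332 335 333.5
146 332 335 333.5
tcp axis [[333.22906843 145.08845346]]
tcp axis [[333.69749953 130.09473853]]
tcp axis [[334.43424727 106.51264568]]
bush pred [[332.75832556 165.30305808]]
162 [(76, 106, 163), (76, 110, 164), (76, 109, 164), (76, 110, 163), (76, 107, 164), (76, 110, 165), (76, 107, 164), (71, 86, 157), (20, 171, 225), (21, 245, 246), (21, 245, 246), (21, 245, 246)]
163 [(76, 111, 163), (76, 109, 162), (76, 110, 164), (75, 106, 164), (73, 98, 167), (67, 73, 168), (62, 67, 159), (20, 167, 224), (21, 245, 246), (21, 245, 246), (21, 245, 246), (21, 245, 246)]
164 [(76, 111, 163), (76, 110, 162), (75, 110, 163), (61, 66, 170), (27, 114, 203), (24, 158, 245), (26, 160, 246), (22, 185, 244), (21, 245, 246), (21, 245, 246), (21, 245, 246), (13, 207, 216)]
165 [(77, 109, 162), (75, 110, 163), (76, 110, 165), (23, 148, 229), (22, 170, 239), (21, 164, 235), (21, 168, 235), (22, 164, 238), (22, 188, 245), (21, 245, 246), (14, 212, 217), (12, 184, 179)]
166 [(76, 110, 1
[... 1230 characters left out ...]
88, 179), (13, 183, 181), (30, 92, 142), (57, 64, 143), (75, 108, 165), (76, 112, 166), (75, 112, 164), (74, 41, 80)]
173 [(14, 217, 223), (14, 216, 222), (12, 188, 179), (12, 184, 180), (13, 181, 183), (38, 72, 139), (76, 111, 166), (76, 111, 166), (75, 106, 163), (76, 108, 165), (76, 111, 163), (71, 51, 80)]
174 [(14, 212, 221), (12, 125, 143), (12, 188, 176), (13, 182, 182), (39, 75, 139), (75, 110, 164), (76, 114, 165), (75, 109, 164), (76, 105, 165), (75, 107, 164), (76, 107, 164), (75, 44, 81)]
175 [(168, 24, 108), (107, 138, 139), (11, 105, 139), (39, 77, 140), (76, 110, 162), (75, 110, 164), (76, 110, 164), (76, 111, 165), (76, 109, 162), (75, 109, 164), (76, 111, 165), (72, 41, 80)]
```

>>> apply_moves(
  commands=[
    {"claw": -1, "offset": [0.1, 0.15, 0], "rotation": [0, 0, 0.003]},
    {"claw": -1, "offset": [0.1, 0.15, 1.5], "rotation": [0, 0, 0.003]},
    {"claw": -1, "offset": [0.1, 0.15, 3], "rotation": [0, 0, 0.003]},
    {"claw": -1, "offset": [0.1, 0.15, 4], "rotation": [0, 0, 0.003]},
    {"claw": -1, "offset": [0.1, 0.15, 4.6], "rotation": [0, 0, 0.003]},
    {"claw": -1, "offset": [0.1, 0.15, 4.6], "rotation": [0, 0, 0.003]},
    {"claw": -1, "offset": [0.1, 0.15, 4.6], "rotation": [0, 0, 0.003]},
    {"claw": -1, "offset": [0.1, 0.15, 4.6], "rotation": [0, 0, 0.003]},
  ],
)

```text
clock: 14.9
eef_pos: [0.5794, -0.164, 0.199]
tcp_rot: [3.09, -0.564, 0.002]
wrist_force: [0.4, -0.2, -0.4]
finger_gap: 0.0186
```

Run:
```python
from plant import r
from h import *
for i in range(3): T=V(r.get_image("top"))
S=V(r.get_image("side"));s=r.state();print(s["clock"],s["eef_pos"],s["wrist_force"],s["finger_gap"])
p=rod(S,s);print(p[:,2].min(),"exp foot",s["eef_pos"][2]-.0774,"bush px",S.proj([.5787,-.163,.113]),"rod foot px",S.proj([*s["eef_pos"][:2],s["eef_pos"][2]-.0774]))
cv2.imwrite("pics/s14.png",cv2.resize(S.img[120:200,300:370,::-1],(525,600),interpolation=2))
print(go(s,[.5785,-.163,.195],np.radians(-20.6)))
cv2.imwrite("pics/t14.png",cv2.resize(T.img[130:250,340:500,::-1],(800,600),interpolation=2))
```

```text
15.1 [ 0.5792091  -0.1639021   0.19894942] [-0.14306708 -0.46720288 -0.36698415] 0.018404924067117894
0.1016585304125458 exp foot 0.12154942491413004 bush px [[332.68645503 165.29432292]] rod foot px [[332.68447702 162.16473021]]
(array([-0.1 , -0.06,  0.39]), array([-0.   , -0.001, -0.001]))
```

View pics/s14.png

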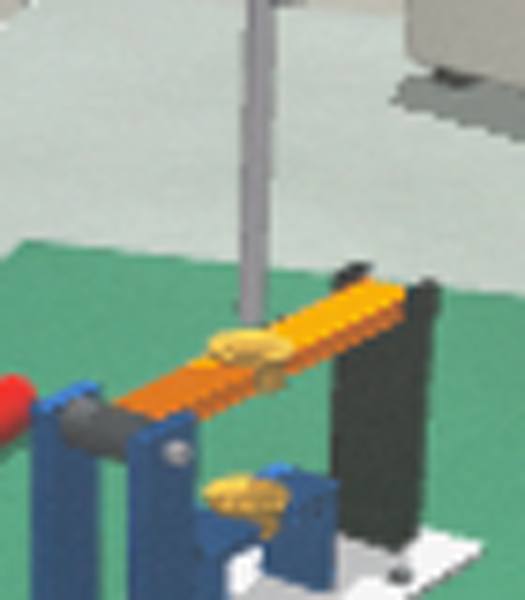

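View pics/t14.png

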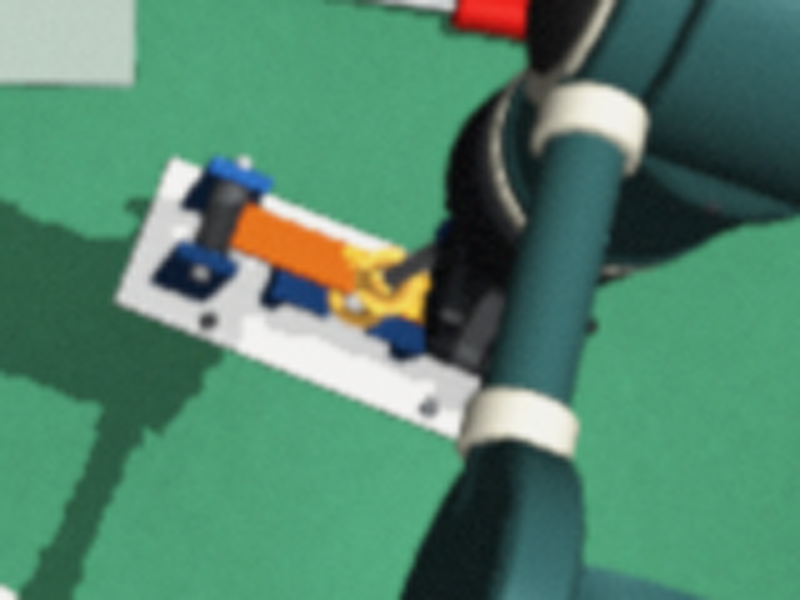

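Side: the foot at (250,325) is centred over the mouth, which spans columns 207–293. Top: the foot at (390,278) is over the bore centre at (389,281). I descend.

>>> apply_moves(
  commands=[
    {"claw": -1, "offset": [-0.05, -0.05, 0.4], "rotation": [0, 0, 0]},
    {"claw": -1, "offset": [-0.05, -0.05, 0.8], "rotation": [0, 0, 0]},
    {"claw": -1, "offset": [-0.05, -0.05, 1.1], "rotation": [0, 0, 0]},
    {"claw": -1, "offset": [-0.05, -0.05, 1.4], "rotation": [0, 0, 0]},
    {"claw": -1, "offset": [-0.05, -0.05, 1.4], "rotation": [0, 0, 0]},
  ],
)

```text
clock: 15.6
eef_pos: [0.578, -0.1629, 0.1834]
tcp_rot: [-3.09, 0.564, 0.002]
wrist_force: [-0.1, -0.1, -1.4]
finger_gap: 0.0185
```

>>> apply_moves(
  commands=[
    {"claw": -1, "offset": [0, 0, 0.3], "rotation": [0, 0, 0]},
    {"claw": -1, "offset": [0, 0, 0.6], "rotation": [0, 0, 0]},
    {"claw": -1, "offset": [0, 0, 0.9], "rotation": [0, 0, 0]},
    {"claw": -1, "offset": [0, 0, 1.2], "rotation": [0, 0, 0]},
    {"claw": -1, "offset": [0, 0, 1.2], "rotation": [0, 0, 0]},
  ],
)

```text
clock: 16.1
eef_pos: [0.5781, -0.163, 0.1715]
tcp_rot: [-3.09, 0.564, 0.002]
wrist_force: [-0.0, -0.5, -0.2]
finger_gap: 0.0187
```

Run:
```python
from plant import r
from h import *
for i in range(2): T=V(r.get_image("top"))
S=V(r.get_image("side"));s=r.state();print(s["clock"],s["eef_pos"],s["wrist_force"],s["moment"],s["finger_gap"])
cv2.imwrite("pics/s15.png",cv2.resize(S.img[100:200,300:370,::-1],(420,600),interpolation=2))
cv2.imwrite("pics/t15.png",cv2.resize(T.img[160:220,380:460,::-1],(800,600),interpolation=2))
```

```text
16.25 [ 0.57857157 -0.16314134  0.17230269] [-0.72239567  0.45725825 -1.165051  ] [-0.00646482 -0.01726302 -0.00721942] 0.0186239060333522
```

View pics/s15.png

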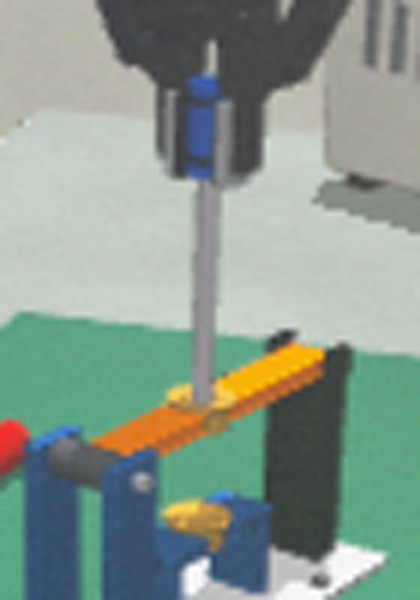

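View pics/t15.png

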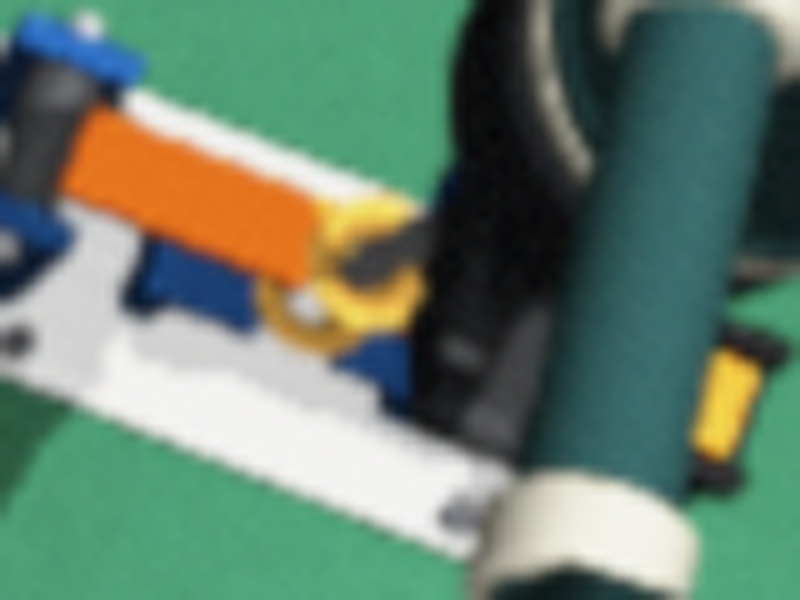

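The shaft is inside the upper bushing with no side force; it enters at (375,260) in the top crop. I carry on down.

>>> apply_moves(
  commands=[
    {"claw": -1, "offset": [0, 0, 0.6], "rotation": [0, 0, 0]},
    {"claw": -1, "offset": [0, 0, 1.2], "rotation": [0, 0, 0]},
    {"claw": -1, "offset": [0, 0, 1.8], "rotation": [0, 0, 0]},
    {"claw": -1, "offset": [0, 0, 2.4], "rotation": [0, 0, 0]},
    {"claw": -1, "offset": [0, 0, 3], "rotation": [0, 0, 0]},
    {"claw": -1, "offset": [0, 0, 3.3], "rotation": [0, 0, 0]},
    {"claw": -1, "offset": [0, 0, 3.3], "rotation": [0, 0, 0]},
  ],
)

```text
clock: 16.95
eef_pos: [0.578, -0.1629, 0.1384]
tcp_rot: [-3.09, 0.564, 0.002]
wrist_force: [-0.3, -0.3, 0.2]
finger_gap: 0.0183
```

Run:
```python
from plant import r
from h import *
for i in range(2): T=V(r.get_image("top"))
S=V(r.get_image("side"));s=r.state();print(s["clock"],s["eef_pos"],s["wrist_force"],s["moment"],s["finger_gap"])
print("exp foot",S.proj([*s["eef_pos"][:2],s["eef_pos"][2]-.0774])-[300,120])
cv2.imwrite("pics/s16.png",cv2.resize(S.img[120:200,300:370,::-1],(525,600),interpolation=2))
cv2.imwrite("pics/t16.png",cv2.resize(T.img[160:220,380:460,::-1],(800,600),interpolation=2))
```

```text
17.1 [ 0.57877277 -0.16320169  0.13955882] [ 0.27680757  0.12347235 -1.0914259 ] [ 0.03443977 -0.00081601 -0.0025301 ] 0.019013288397433773
exp foot [[32.13645876 62.6005595 ]]
```

View pics/s16.png

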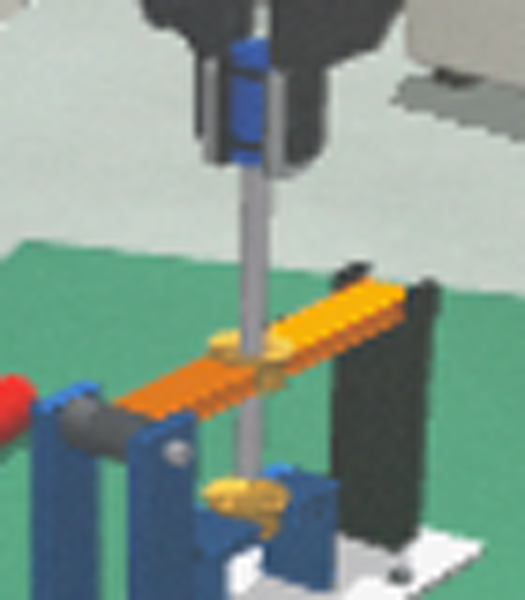

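View pics/t16.png

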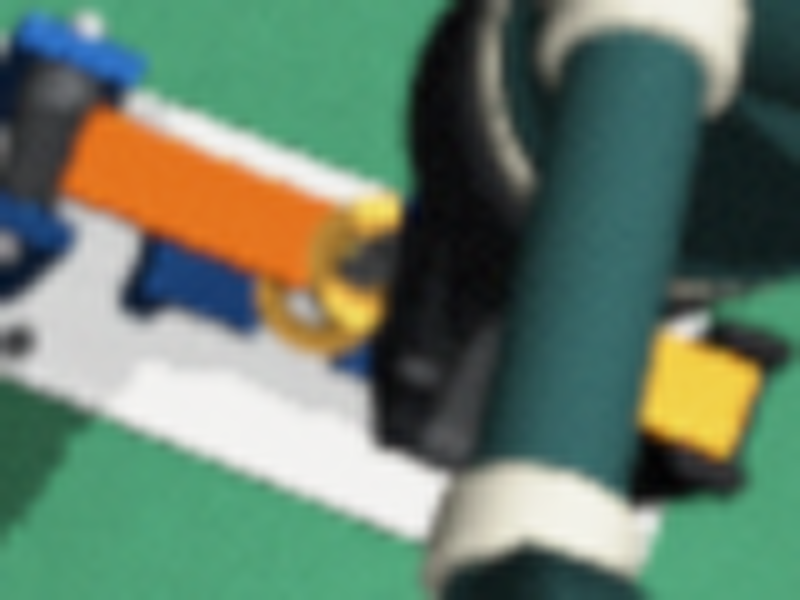

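>>> apply_moves(
  commands=[
    {"claw": -1, "offset": [0, 0, 0.4], "rotation": [0, 0, 0]},
    {"claw": -1, "offset": [0, 0, 0.8], "rotation": [0, 0, 0]},
    {"claw": -1, "offset": [0, 0, 1.2], "rotation": [0, 0, 0]},
    {"claw": -1, "offset": [0, 0, 1.6], "rotation": [0, 0, 0]},
    {"claw": -1, "offset": [0, 0, 1.6], "rotation": [0, 0, 0]},
  ],
)

```text
clock: 17.6
eef_pos: [0.5778, -0.1629, 0.1222]
tcp_rot: [-3.09, 0.564, 0.003]
wrist_force: [-0.2, 0.7, -0.9]
finger_gap: 0.0186
```

Foot at about 0.045 m, in the lower bore, with no load. It needs about 2.2 cm more.

>>> apply_moves(
  commands=[
    {"claw": -1, "offset": [0, 0, 0.4], "rotation": [0, 0, 0]},
    {"claw": -1, "offset": [0, 0, 0.8], "rotation": [0, 0, 0]},
    {"claw": -1, "offset": [0, 0, 1.2], "rotation": [0, 0, 0]},
    {"claw": -1, "offset": [0, 0, 1.6], "rotation": [0, 0, 0]},
    {"claw": -1, "offset": [0, 0, 1.9], "rotation": [0, 0, 0]},
    {"claw": -1, "offset": [0, 0, 2.2], "rotation": [0, 0, 0]},
    {"claw": -1, "offset": [0, 0, 2.2], "rotation": [0, 0, 0]},
    {"claw": -1, "offset": [0, 0, 2.2], "rotation": [0, 0, 0]},
  ],
)

```text
clock: 18.4
eef_pos: [0.5785, -0.1631, 0.1012]
tcp_rot: [-3.091, 0.564, 0.0]
wrist_force: [0.2, 0.7, -0.6]
finger_gap: 0.0191
```

Run:
```python
from plant import r
from h import *
for i in range(4): T=V(r.get_image("top"))
S=V(r.get_image("side"));s=r.state();print(s["clock"],s["eef_pos"],s["wrist_force"],s["moment"],s["finger_gap"],s["qvel"].round(3))
print("exp foot z",s["eef_pos"][2]-.0774)
m=S.mask((100,130,60),(125,255,255),(325,100,345,160));p=S.cloud(m);print("head",p[:,2].max(),p[:,2].min(),"-> foot",p[:,2].max()-.160)
m=S.mask((8,150,120),(24,255,255),(300,140,380,190));p=S.cloud(m);q=np.c_[-(p[:,:2]-JO)@JY+.080,p[:,2]];k=(q[:,1]>.1)&((q[:,0]<.06)|(q[:,0]>.1));print("arm slope",np.polyfit(*q[k].T,1))
cv2.imwrite("pics/s17.png",cv2.resize(S.img[130:215,295:375,::-1],(560,595),interpolation=2))
```

```text
18.65 [ 0.57872633 -0.16317816  0.10151825] [ 0.69638261 -0.93750187 -0.10520569] [-0.0048518   0.01464972 -0.01557721] 0.018699251335214447 [ 0.     0.001  0.    -0.    -0.002 -0.001]
exp foot z 0.02411824932785639
head 0.18410743631824578 0.1450471275067533 -> foot 0.024107436318245773
arm slope [-0.00965923  0.10907987]
```

View pics/s17.png

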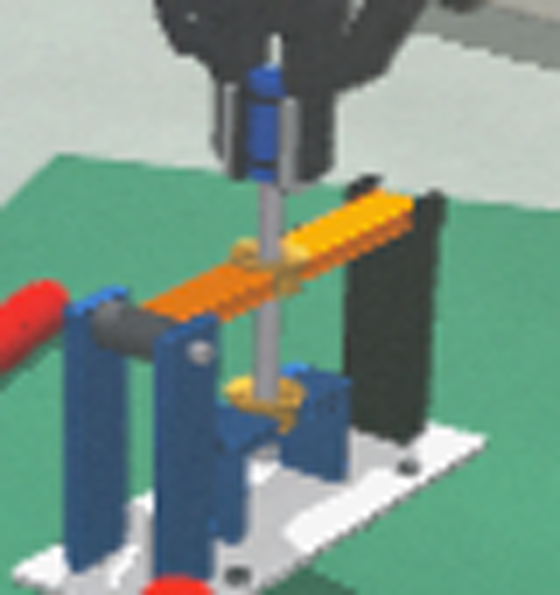

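The rod passes through both bushings; its foot shows below the lower one at (265,452). Foot height is about 24 mm against a midpoint of 23 mm, the arm is level, and everything is at rest.

Run:
```python
from plant import r
print(r.sign_off())
```

```text
the job is handed in; nothing more can be done
None
```

I swung the orange guide arm shut into its catch, then lifted the blue-headed rod out of the rack and threaded it down through both bushings. I handed the job in at about 18.7 s with the rod still gripped; no verdict was reported.

**Last checks**
- **Foot height:** about 24 mm above the bench. The arm reading and the camera's view of the head top agree, and midway between base plate and lower bushing is 23 mm.
- **Alignment:** the rod stood upright and in line with the bushings. There was no noticeable wrist force during threading (about 1 N, which is noise level).
- **Guide arm:** level to about 0.01 rad in the camera cloud. It felt rigid when pressed with about 14 N.
- **Grip and rest:** finger gap 18.7 mm on the 20 mm head, commanded at 60 N, with joint speeds near zero.

**Disagreements and limits**
- **TCP height:** the reported TCP was about 40 mm lower than the real fingertips. The cameras and the contact with the guide arm both showed this, so I corrected for it throughout.
- **Hole under the lower bushing:** the foot is only just visible there in the side view, so its height comes mainly from the head position.
- **Bystanders:** the red rod and nearby items looked untouched in the pictures. I did not measure all of them at the end.

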